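# Fit the wire feed roll and hold the pressure arm wound back

### The job

Out of the three feed rolls on the bench, take the one whose bore is the right fit for the spindle of the wire drive and seat it fully down on the spindle, then let go of it. Then swing the sprung pressure arm away from the roll, back against its spring as far as its stop, and finish holding it there with the gripper so that I can thread the welding wire: do not let it spring back. Leave everything else on the bench where it lies.

Things in the scene. Friction and masses are not known exactly. Their poses are not given: they have to be found in the camera images.
- wire_drive: Wire drive unit of a welding wire feeder, bolted to the bench: grey gear motor under an aluminium plate (128 mm in x, 168 mm in y, centred at x = 14 mm, top 62 mm above the bench). Origin on the bench below the spindle axis; z up, x from spindle to pressure roller, y along the wire path. Two 8 mm brass guides lie along y at x = 20.5 mm, |y| 56 to 86 mm, tops 89 mm above the bench.
- spindle_seat (a point): Centre of the shoulder the feed roll sits on, 78 mm above the bench, 16 mm above the plate: a collar 26 mm across. The plain upright spindle, 16 mm in diameter, rises 22 mm above it, its last 4 mm tapered to 11 mm. Axes as the wire drive's. A roll gripped across the drive's y has room for fingers (clear to |y| = 55 mm); across x the pressure roller is in the way.
- pressure_pivot (a point): Point on the upright pivot axis of the pressure arm, 70 mm above the bench, at x = 42 mm, y = -50 mm in the wire drive's frame. The pivot boss carries the coil spring and reaches 100 mm above the bench.
- pressure_arm (a joint): Swing of the sprung pressure arm, rad: 0 at rest, 0.55 at its hard stop; grows clockwise seen from above, the grip end moving to the drive's +x. Its spring drives it back to 0 (about 4 N felt at the grip at rest, 7 N at the stop). A low lever, top 74 mm above the bench, with a 24 mm steel roller on it (78 to 93 mm up), at rest 34 mm from the spindle axis: 3 mm clear of a fitted 38 mm roll.
- pressure_grip (a point): On the axis of the upright black round grip at the arm's free end, 107 mm above the bench, 11 mm below the grip's top. The grip is 14 mm in diameter, 74 to 118 mm above the bench, 114 mm from the pivot axis; at rest at x = 65 mm, y = 62 mm in the drive's frame. It swings with the arm, some 62 mm along its arc to the stop. Pinch it from above or push it from its -x side.
- roll_32: Steel feed roll, a ring 32 mm across and 15 mm thick with two shallow V grooves in its rim and a plain 13 mm bore, lying flat on the bench. The smallest of the three; its bore does not go over the spindle. Origin: centre of its underside; z along the bore, up.
- roll_38: Steel feed roll, a ring 38 mm across and 15 mm thick with two shallow V grooves in its rim and a plain 18 mm bore, lying flat on the bench. The middle size of the three; its bore is a sliding fit on the 16 mm spindle: this is the right one. About 0.1 kg. Origin: centre of its underside; z along the bore, up.
- roll_44: Steel feed roll, a ring 44 mm across and 15 mm thick with two shallow V grooves in its rim and a plain 24 mm bore, lying flat on the bench. The largest of the three; its bore is far too wide for the spindle. Origin: centre of its underside; z along the bore, up.
- retaining_cap: Dark steel cap, 26 mm across and 16 mm high, lying on the bench; it is screwed on later. Origin: centre of its underside. To be left where it lies.
- wire_spool: Small black spool of copper-coloured welding wire, 100 mm across, 45 mm high, lying flat. Origin: centre of its underside. To be left where it lies.
- spray_can: Yellow spray can, 60 mm across, 170 mm high, standing. Origin: centre of its underside. To be left where it stands.
- wrench: Steel open-ended wrench lying on the bench, its length along its own x. Origin: about its middle, on the bench. To be left where it lies.
Not all that is in view belongs to the job. Leave any pink or turquoise look-alike of the roll_38 alone.

How it is judged:
On the way, in this order (a step that is already met when the one before it is completed fails the run):
1. The 38 mm roll sits fully down on the spindle, let go, with the pressure arm still near its rest (horizontal distance between roll_38 and spindle_seat below 0.003 m and z of roll_38 in the frame of spindle_seat between -0.002 and 0.002 m and angle between the z axis of roll_38 and the z axis of wire_drive, either way round below 0.08 rad and contact force between the fingers and roll_38 below 0.2 N and value of joint pressure_arm below 0.4 rad), for 0.2 s.
2. The gripper has wound the pressure arm back to its stop and holds it there (horizontal distance between roll_38 and spindle_seat below 0.003 m and z of roll_38 in the frame of spindle_seat between -0.002 and 0.002 m and angle between the z axis of roll_38 and the z axis of wire_drive, either way round below 0.08 rad and value of joint pressure_arm above 0.51 rad and velocity of joint pressure_arm between -0.1 and 0.1 rad/s and contact force between the fingers and pressure_arm above 2 N), for 0.3 s.
At the end, for the whole second after the job is handed in: At the end the 38 mm roll is seated on the spindle (centre within 3 mm of the axis, underside within 2 mm of the shoulder, not cocked), free of the fingers, and the pressure arm is held by the fingers (more than 2 N on it) within 0.04 rad of its 0.55 rad stop and still, all through the last second (all of step 2 and contact force between the fingers and roll_38 below 0.2 N); the arm keeps its last pose, push and grip.
It fails at once if either of the other two rolls is moved more than 40 mm (distance of any of roll_32, roll_44 from where it was at the start of the episode above 0.04 m).
It fails at once if the retaining cap, spool, can or wrench is moved more than 40 mm (distance of any of retaining_cap, wire_spool, spray_can, wrench from where it was at the start of the episode above 0.04 m).
It also fails if it takes over 48 s, if anything falls off the work surface, if the arm or the gripper's body presses on something with over 40 N, if the wrist force passes 120 N, or if a joint passes its speed limit or range.

### The arm

A 6-joint arm with a two-finger parallel gripper is mounted at the origin on the work surface. World frame = base frame: x ahead of the robot, y to its left, z up, the work surface at z = 0. Lengths are in m, angles in rad, forces in N, time in s.
With the tool pointing down it reaches from about 0.25 to 0.725 m from the base axis. Payload 4 kg.
Tool frame: the origin (TCP) lies midway between the tips of the shut fingers; the grasp point (between the pads) lies 19 mm behind it; y points along the fingers, x is the direction in which the jaws open and shut, and the axes are right-handed (so a half turn about y gives the same grasp; the last joint's range is limited). The gripper opens to 85 mm and grips with 20 to 120 N. Pads are 22 mm wide; open, the fingers measure 114 mm over their backs; the gripper's body (76 mm by 85 mm) begins 54 mm behind the grasp point. The pads swing forward as they close: fully open they stand 13 mm farther back than shut.
Start: joints at [-1.319, 0.241, 0.005, 1.335, 0, 1.571], TCP at [0.125, -0.484, 0.207] pointing down, gripper open.
Joint ranges: [-2.72, 2.72], [-1.05, 1.87], [-1.09, 1.28], [-1.99, 2.15], [-1.42, 1.44], [-3.14, 3.14]. Speed limits (rad/s): [2.79, 2.79, 3.14, 3.14, 3.14, 3.14].

### API

Orientations are given as a unit quaternion [x, y, z, w].
In Python, from workcell import bot gives the robot as it stands. The module is installed in compiled form; this text tells all that it offers.
- The arm moves only by the shell command python3 -m inch 'ROWS'. ROWS is text: rows parted by semicolons, each of 7 numbers parted by spaces: the turn, a rotation vector about the tool's x, y, z in degrees, then the shift along the tool's x, y, z in mm, then the closure, from 0 (fully open) to 1 (shut). In form: ax ay az dx dy dz fingers; .... A call has 1 to 12 rows; each row shifts and turns the commanded pose from where the row before left it, along the tool's axes as they then stand; what a row does not reach is not made up. A row lasts 1/8 s, in which the tool goes at most 62.5 mm and 10.7 degrees, less where a joint would pass 70% of its speed; a pose out of reach is approached as far as the arm can. A call with a gripper value outside its range is refused whole. The fingers move at their own pace and stop on an object; the grip force is fixed at half the most. Time passes only in rows, so rows that do not move let the fingers close. It gives the time, the measured TCP pose, the force and the opening at its end, in the units of the state.
- bot.get_obs(): the state, without advancing time (a new reading comes with each control period).
- bot.camera(name): name is "scene" or "top"; returns a dict with "color" (480x640x3 uint8, blue, green, red), "fx", "fy", "cx", "cy" (pixels), "extrinsics" (4x4, takes a point from world to camera coordinates). Camera axes: x right, y up, looking along -z (the intrinsics and any distortion apply to the point x, -y, -z); pixel columns grow to the right and rows downward; lengths in m; the calibration is good to about 2 mm. A picture is of the moment at which its call begins. There is no depth.
- bot.job_done(): hands the job in, once; it reports no verdict.
Trained networks look in the newest picture that a camera, given by its name, has taken for a name from the list of things; names that differ only in an ending like _2 or _b are one class to them, and where a whole thing is asked for, a point or a joint stands for the part that bears it (a point fixed in the world has none). Each returns a list of dicts, best first, with "conf" (0 to 1); they miss things now and then, are a little off and sometimes report something else, mostly with a low value. They report only what shows in the picture. A call takes as long as a camera call. They do not tell look-alikes from the thing itself.
- bot.look_for(name, camera): "extent" ([left, top, right, bottom] in pixels, round what is visible of it).
- bot.cut_out(name, camera): "region" (480x640 bool, what is visible of it) and "extent" ([left, top, right, bottom] in pixels, round what is visible of it).
- bot.spot_point(name, camera): "point" ([column, row] in pixels: a listed point, or the origin of a listed thing).
The state is a dict: "clock": time; "joint_pos": joint angles; "joint_vel": joint speeds; "tau": joint torques, N m; "eef_pos": TCP position; "tool_rot": TCP orientation; "ft_force": force on the tool from outside, world axes, zero at the start; "ft_torque": the same for the moment, N m; "grip_width": finger opening in m.
Only numpy, scipy, OpenCV 4.12 (cv2) and the standard library are available. Lean on these libraries where they do the work, as an engineer would, in place of code of your own. Each camera call takes 0.05 s, during which the arm holds its last target.

## Working session

There is one attempt and no reset: what is moved stays moved. The work goes in short steps, Python scripts to look and compute and a shell command to move; the robot and the scene stay as the last step left them, time stands still between calls to the robot, and variables do not carry over. Pictures are saved under pics/ and viewed, and the job is handed in when it is done.

```bash
mkdir -p pics; cat > h.py <<'E'
import numpy as np, cv2
from workcell import bot
def cam(n):
    c=bot.camera(n); return c
def proj(c,p):
    E=np.array(c["extrinsics"]); q=E[:3,:3]@np.array(p)+E[:3,3]
    return np.array([c["cx"]+c["fx"]*q[0]/-q[2], c["cy"]+c["fy"]*(-q[1])/-q[2]])
def unproj(c,uv,z):
    E=np.array(c["extrinsics"]); R=E[:3,:3]; o=-R.T@E[:3,3]
    d=R.T@np.array([(uv[0]-c["cx"])/c["fx"],-(uv[1]-c["cy"])/c["fy"],-1])
    return o+d*(z-o[2])/d[2]
E
python3 - <<'E'
from h import *
for n in("scene","top"):
    c=cam(n); cv2.imwrite(f"pics/{n}0.png",c["color"])
    print(n,{k:np.round(v,3).tolist() for k,v in c.items() if k!="color"})
    for t in("wire_drive","roll_38","roll_32","roll_44","pressure_arm","retaining_cap","wrench","spray_can","wire_spool"):
        print(t,[(round(r["conf"],2),np.round(r["extent"]).tolist()) for r in bot.look_for(t,n)])
    for t in("spindle_seat","pressure_pivot","pressure_grip","roll_38","roll_32","roll_44","wire_drive"):
        print(t,[(round(r["conf"],2),np.round(r["point"],1).tolist()) for r in bot.spot_point(t,n)])
o=bot.get_obs(); print({k:np.round(v,3).tolist() for k,v in o.items()})
E
```

```text
scene {'fx': 536.848, 'fy': 536.848, 'cx': 327.195, 'cy': 245.226, 'extrinsics': [[-0.632, 0.775, 0.019, 0.345], [-0.515, -0.438, 0.737, 0.184], [0.58, 0.456, 0.675, -1.629], [0.0, 0.0, 0.0, 1.0]]}
wire_drive [(0.96, [256.0, 224.0, 351.0, 295.0]), (0.74, [280.0, 243.0, 330.0, 276.0])]
roll_38 [(0.79, [465.0, 302.0, 482.0, 317.0]), (0.75, [493.0, 298.0, 512.0, 313.0]), (0.74, [475.0, 350.0, 492.0, 368.0]), (0.69, [404.0, 283.0, 421.0, 302.0]), (0.66, [440.0, 321.0, 460.0, 336.0]), (0.6, [385.0, 322.0, 403.0, 337.0]), (0.59, [503.0, 323.0, 519.0, 346.0])]
roll_32 [(0.79, [465.0, 302.0, 482.0, 317.0]), (0.75, [493.0, 298.0, 512.0, 313.0]), (0.74, [475.0, 350.0, 492.0, 368.0]), (0.69, [404.0, 283.0, 421.0, 302.0]), (0.66, [440.0, 321.0, 460.0, 336.0]), (0.6, [385.0, 322.0, 403.0, 337.0]), (0.59, [503.0, 323.0, 519.0, 346.0])]
roll_44 [(0.79, [465.0, 302.0, 482.0, 317.0]), (0.75, [493.0, 298.0, 512.0, 313.0]), (0.74, [475.0, 350.0, 492.0, 368.0]), (0.69, [404.0, 283.0, 421.0, 302.0]), (0.66, [440.0, 321.0, 460.0, 336.0]), (0.6, [385.0, 322.0, 403.0, 337.0]), (0.59, [503.0, 323.0, 519.0, 3
[... 2479 characters left out ...]
7.5, 267.8]), (0.58, [201.2, 297.7]), (0.56, [183.3, 320.2]), (0.48, [169.1, 255.1]), (0.46, [242.4, 234.8]), (0.44, [166.4, 296.8])]
roll_44 [(0.62, [249.3, 279.6]), (0.6, [207.5, 267.8]), (0.58, [201.2, 297.7]), (0.56, [183.3, 320.2]), (0.48, [169.1, 255.1]), (0.46, [242.4, 234.8]), (0.44, [166.4, 296.8])]
wire_drive [(0.19, [242.4, 233.2])]
{'clock': 1.7, 'joint_pos': [-1.319, 0.241, 0.005, 1.335, 0.0, 1.571], 'joint_vel': [-0.001, -0.001, 0.002, 0.001, -0.001, -0.001], 'tau': [0.002, -37.22, 25.269, 0.001, 0.0, 0.0], 'eef_pos': [0.125, -0.484, 0.207], 'tool_rot': [-0.559, 0.433, -0.433, 0.559], 'ft_force': [0.405, 0.331, -0.128], 'ft_torque': [-0.067, 0.013, -0.009], 'grip_width': 0.085}
```

View pics/scene0.png

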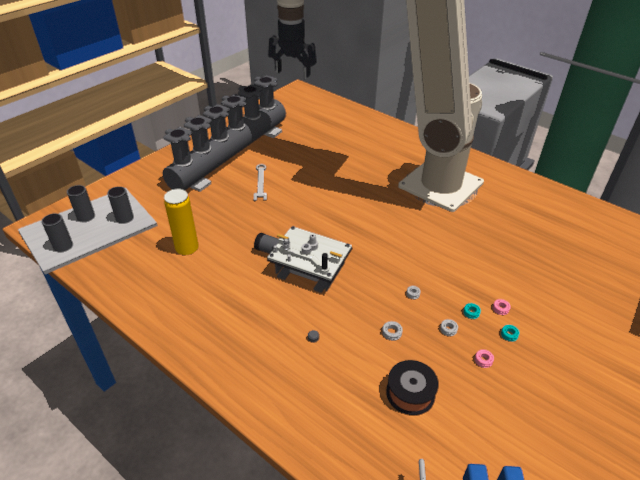

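View pics/top0.png

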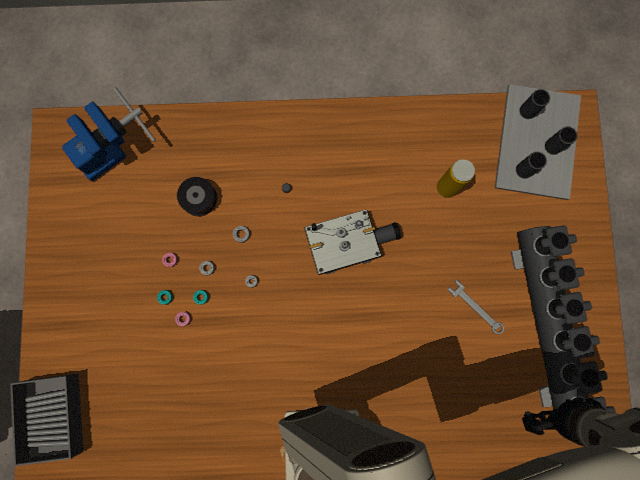

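```bash
python3 - <<'E'
import cv2
a=cv2.imread('pics/scene0.png');b=cv2.imread('pics/top0.png')
cv2.imwrite('pics/sc_rolls.png',cv2.resize(a[270:390,370:530],None,fx=5,fy=5,interpolation=cv2.INTER_CUBIC))
cv2.imwrite('pics/tp_rolls.png',cv2.resize(b[215:335,140:270],None,fx=5,fy=5,interpolation=cv2.INTER_CUBIC))
cv2.imwrite('pics/tp_drive.png',cv2.resize(b[195:285,295:415],None,fx=6,fy=6,interpolation=cv2.INTER_CUBIC))
cv2.imwrite('pics/sc_drive.png',cv2.resize(a[215:305,245:365],None,fx=6,fy=6,interpolation=cv2.INTER_CUBIC))
E
```

```text
(no output)
```

View pics/tp_rolls.png

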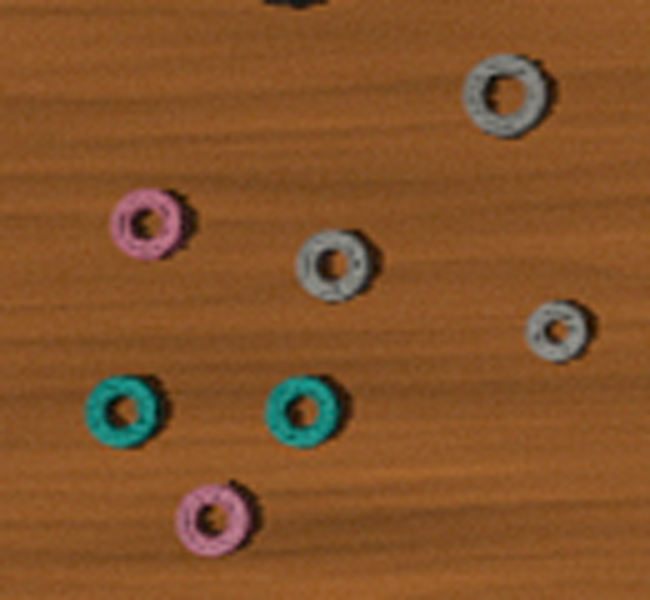

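View pics/tp_drive.png

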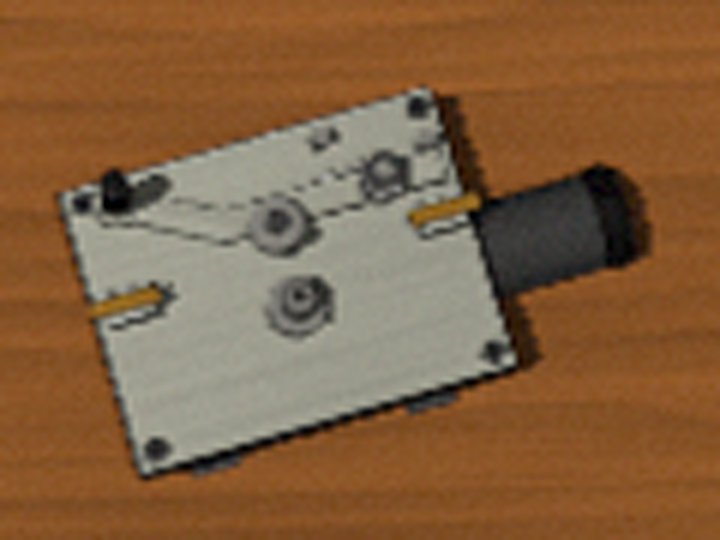

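View pics/sc_drive.png

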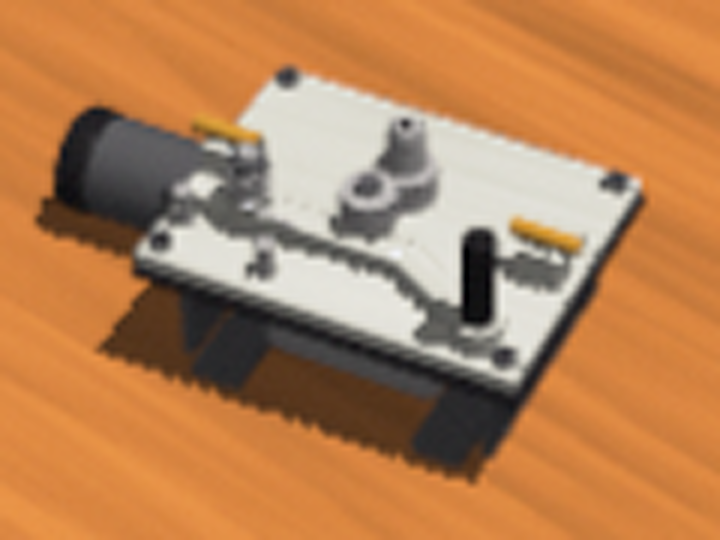

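View pics/sc_rolls.png

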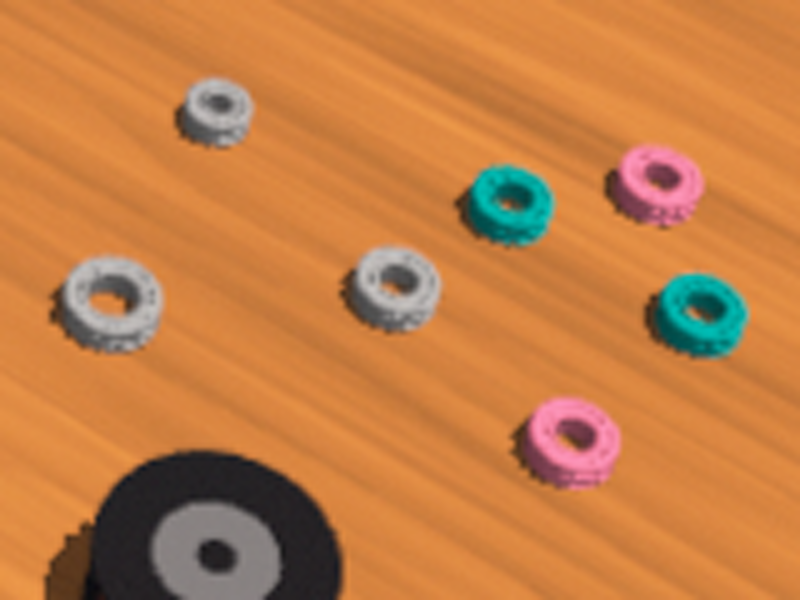

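```bash
cat > m.py <<'E'
from h import *
from scipy.optimize import least_squares
import pickle
C={}
for n in("scene","top"):
    c=cam(n); C[n]=c
pickle.dump(C,open('C.pkl','wb'))
def ring(c,uv,D=.038,z=.015):
    # grey region centroid (filled)
    im=c["color"].astype(int); u,v=map(int,uv); w=16
    p=im[v-w:v+w,u-w:u+w]; m=((p[...,2]-p[...,0])<40)&(p.max(2)>95)
    m=m.astype(np.uint8); n_,l,s,ce=cv2.connectedComponentsWithStats(m)
    k=1+np.argmax(s[1:,4]); cs,_=cv2.findContours((l==k).astype(np.uint8),cv2.RETR_EXTERNAL,cv2.CHAIN_APPROX_NONE)
    return s[k],cs[0][:,0,:]+[u-w,v-w]
for n,L in(("scene",[(449,328),(414,292),(392,330)]),("top",[(207,268),(251,281),(241,234)])):
    for uv,D in zip(L,(.038,.032,.044)):
        s,ct=ring(C[n],uv)
        # silhouette fit: predict hull of cylinder, compare bbox
        def res(q):
            a=np.linspace(0,6.283,60); P=[proj(C[n],(q[0]+D/2*np.cos(t),q[1]+D/2*np.sin(t),z)) for t in a for z in(0,.015)]
            P=np.array(P); return np.r_[P.min(0)-ct.min(0)+.5,P.max(0)-ct.max(0)-.5]
        x0=unproj(C[n],uv,.008)[:2]; r=least_squares(res,x0)
        print(n,D,np.round(r.x,4),'res',np.round(r.fun,2),ct.min(0),ct.max(0))
co={"top":[(60,192),(433,88),(518,362),(142,472)],"scene":[(520,385),(133,265),(285,68),(643,185)]}
off={"top":(295,195),"scene":(245,215)}
pl=[(78,84),(78,-84),(-50,-84),(-50,84)]
def pose(names):
    def res(q):
        cs,sn=np.cos(q[2]),np.sin(q[2]);o=[]
        for n in names:
            for (X,Y),p in zip(pl,co[n]):
                X,Y=X/1e3,Y/1e3
                z=.062
                o+=list(proj(C[n],(q[0]+cs*X-sn*Y,q[1]+sn*X+cs*Y,z))-(np.array(p)+.5)/6+.5-np.array(off[n]))
        return np.array(o)
    r=least_squares(res,[.5,0,.27]); print(names,np.round(r.x,4),np.round(r.fun,1)); return r.x
for N in(["top"],["scene"],["top","scene"]): pose(N)
print('spindle top from top', unproj(C["top"],(295+300/6-.4,195+297/6-.4),.1), 'grip top',unproj(C["top"],(295+115/6-.4,195+180/6-.4),.118))
print('spindle top from scene', unproj(C["scene"],(245+406/6-.4,215+123/6-.4),.1),'grip top',unproj(C["scene"],(245+481/6-.4,215+238/6-.4),.118))
E
python3 m.py
```

```text
scene 0.038 [0.4761 0.2977] res [-0.58 -0.77  0.57  0.71] [441 320] [457 335]
scene 0.032 [0.4366 0.1767] res [-0.59 -0.56  0.58  0.52] [407 286] [419 298]
scene 0.044 [0.5669 0.2028] res [-0.18 -0.92  0.18  0.86] [382 322] [401 339]
top 0.038 [0.4771 0.299 ] res [-1.12 -0.29  1.13  0.28] [200 261] [212 274]
top 0.032 [0.4385 0.1791] res [-0.32 -0.16  0.32  0.16] [245 275] [256 286]
top 0.044 [0.5672 0.205 ] res [-0.49 -0.43  0.49  0.43] [233 226] [248 241]
['top'] [ 0.5171 -0.0727  0.2521] [ 0.2 -0.2 -0.3 -0.4 -0.1  0.5  0.2  0.1]
['scene'] [ 0.5189 -0.0694  0.2647] [-0.   0.5  0.4 -1.  -0.8  0.6  0.3 -0.1]
['top', 'scene'] [ 0.5175 -0.0713  0.2577] [-0.4 -0.1 -1.  -0.7 -0.6  0.1 -0.2  0.1 -0.6 -0.2  0.2 -1.8 -0.7 -0.1
  0.1 -0.5]
spindle top from top [ 0.51647953 -0.07218418  0.1       ] grip top [0.56557816 0.00406418 0.118     ]
spindle top from scene [ 0.51609569 -0.07315857  0.1       ] grip top [0.56337527 0.00433426 0.118     ]
```

```bash
python3 - <<'E'
from h import *
from scipy.spatial.transform import Rotation as R
o=bot.get_obs(); M=R.from_quat(o["tool_rot"]).as_matrix(); print(np.round(M,3))
yaw=.257; tx=np.array([-np.sin(yaw),np.cos(yaw),0])
for s in(1,-1):
    T=np.column_stack([s*tx,[0,0,-1],np.cross(s*tx,[0,0,-1])])
    print(s,np.round(T,3),np.degrees(R.from_matrix(M.T@T).as_rotvec()))
    print('delta to roll, tool axes', T.T@(np.array([.4765,.2983,.1])-o["eef_pos"])*1e3)
E
```

```text
[[ 0.249 -0.     0.968]
 [-0.968 -0.     0.249]
 [ 0.    -1.    -0.   ]]
1 [[-0.254  0.    -0.967]
 [ 0.967  0.    -0.254]
 [ 0.    -1.    -0.   ]] [-1.60861704e-03  1.79701867e+02  2.87884664e-03]
delta to roll, tool axes [ 667.38068462  106.82337902 -539.28502279]
-1 [[ 0.254  0.     0.967]
 [-0.967  0.     0.254]
 [-0.    -1.     0.   ]] [ 0.00183577 -0.29813328  0.00102577]
delta to roll, tool axes [-667.38068462  106.82337902  539.28502279]
```

```bash
python3 -m inch '0 5 0 -30 0 24 0.3; 0 -5 0 -30 0 24 0.3'; python3 -c "
from workcell import bot;o=bot.get_obs();print(o['joint_pos'],o['eef_pos'],o['grip_width'],o['clock'])"
```

```text
clock: 2.05
eef_pos: [0.1592, -0.415, 0.2066]
tool_rot: [-0.559, 0.433, -0.433, 0.559]
ft_force: [0.9, -0.2, -0.3]
grip_width: 0.0598
[-1.20461103e+00  1.31134231e-01 -1.31171596e-01  1.30882371e+00
  1.53600161e-04  1.68467274e+00] [ 0.15918394 -0.4149618   0.20659779] 0.05982844084575605 2.05
```

```bash
python3 -m inch '0 -10 0 0 0 0 0.3; 0 -10 0 0 0 0 0.3; 0 -10 0 0 0 0 0.3; 0 -10 0 0 0 0 0.3; 0 -10 0 0 0 0 0.3; 0 -10 0 0 0 0 0.3; 0 -10 0 0 0 0 0.3; 0 -10 0 0 0 0 0.3; 0 -10 0 0 0 0 0.3' && python3 -m inch '0 -10 0 0 0 0 0.3; 0 -10 0 0 0 0 0.3; 0 -10 0 0 0 0 0.3; 0 -10 0 0 0 0 0.3; 0 -10 0 0 0 0 0.3; 0 -10 0 0 0 0 0.3; 0 -10 0 0 0 0 0.3; 0 -10 0 0 0 0 0.3; 0 -10 0 0 0 0 0.3'
cat > g.py <<'E'
import sys
from h import *
from scipy.spatial.transform import Rotation as R
o=bot.get_obs(); M=R.from_quat(o["tool_rot"]).as_matrix()
print('t',o['clock'],'j',np.round(o['joint_pos'],2),'p',np.round(o['eef_pos'],4),'w',o['grip_width'],'F',np.round(o['ft_force'],1),'yaw(jaw) deg',np.degrees(np.arctan2(M[1,0],M[0,0])),'tilt',np.degrees(np.arccos(min(1,-M[2,1]))))
t=list(map(float,sys.argv[1:4])); print('d mm tool',np.round(M.T@(np.array(t)-o['eef_pos'])*1e3,1))
E
python3 g.py .4765 .2983 .10
```

```text
clock: 3.18
eef_pos: [0.1591, -0.4157, 0.2069]
tool_rot: [0.701, 0.091, -0.091, -0.701]
ft_force: [-0.1, 0.3, -0.2]
grip_width: 0.0597
clock: 4.3
eef_pos: [0.1591, -0.4157, 0.2068]
tool_rot: [-0.432, -0.56, 0.56, 0.432]
ft_force: [-1.0, -0.2, -0.4]
grip_width: 0.0597
t 4.3 j [-1.21  0.13 -0.13  1.31 -0.   -1.46] p [ 0.1591 -0.4157  0.2068] w 0.05972706799636913 F [-1.  -0.2 -0.4] yaw(jaw) deg 104.75697260816897 tilt 0.0035308250688328205
d mm tool [ 609.6  106.8 -488.8]
```

```bash
python3 -m inch '0 0 0 40 0 -32 0.3; 0 0 0 40 0 -32 0.3; 0 0 0 40 0 -32 0.3; 0 0 0 40 0 -32 0.3; 0 0 0 40 0 -32 0.3; 0 0 0 40 0 -32 0.3; 0 0 0 40 0 -32 0.3; 0 0 0 40 0 -32 0.3; 0 0 0 40 0 -32 0.3; 0 0 0 40 0 -32 0.3; 0 0 0 40 0 -32 0.3; 0 0 0 40 0 -32 0.3'; python3 g.py .4765 .2983 .10
```

```text
clock: 5.8
eef_pos: [0.412, 0.1467, 0.207]
tool_rot: [0.433, 0.559, -0.559, -0.433]
ft_force: [0.9, 0.1, 0.4]
grip_width: 0.0598
t 5.8 j [ 0.34  0.12 -0.15  1.31 -0.    0.09] p [0.412  0.1467 0.207 ] w 0.05977627411770428 F [0.9 0.1 0.4] yaw(jaw) deg 104.45930119806344 tilt 0.04500497602837289
d mm tool [ 130.7  107.  -100.3]
```

```bash
python3 -m inch '0 0 0 40 0 -32 0.3; 0 0 0 40 0 -32 0.3; 0 0 0 40 30 -32 0.3; 0 0 0 0 30 0 0.3'; python3 g.py .4765 .2983 .10
```

```text
clock: 6.3
eef_pos: [0.4759, 0.2885, 0.1454]
tool_rot: [0.432, 0.56, -0.559, -0.432]
ft_force: [-1.0, -1.9, -1.4]
grip_width: 0.0595
t 6.3 j [0.54 0.38 0.04 1.23 0.   0.29] p [0.4759 0.2885 0.1454] w 0.059450840248313756 F [-1.  -1.9 -1.4] yaw(jaw) deg 104.63347348846378 tilt 0.11074356438752057
d mm tool [ 9.3 45.4 -3. ]
```

```bash
python3 -m inch '0 0 0 9 30 -3 0.3; 0 0 0 0 20 0 0.3; 0 0 0 0 0 0 0.3'; python3 g.py .4765 .2983 .004; python3 - <<'E'
from h import *
for n,(u,v) in(("scene",(449,310)),("top",(207,262))):
    c=cam(n); cv2.imwrite(f"pics/ap_{n}.png",cv2.resize(c["color"][v-45:v+45,u-60:u+60],None,fx=6,fy=6,interpolation=cv2.INTER_CUBIC))
E
```

```text
clock: 6.68
eef_pos: [0.4737, 0.2937, 0.0949]
tool_rot: [-0.433, -0.557, 0.56, 0.434]
ft_force: [-0.7, -0.5, -0.4]
grip_width: 0.0594
t 6.675 j [ 0.56  0.43 -0.03  1.12 -0.    0.3 ] p [0.4737 0.2937 0.0949] w 0.0593744474203884 F [-0.7 -0.5 -0.4] yaw(jaw) deg 104.44116864224516 tilt 0.25819156943477267
d mm tool [ 3.9 90.9 -4.3]
```

View pics/ap_scene.png

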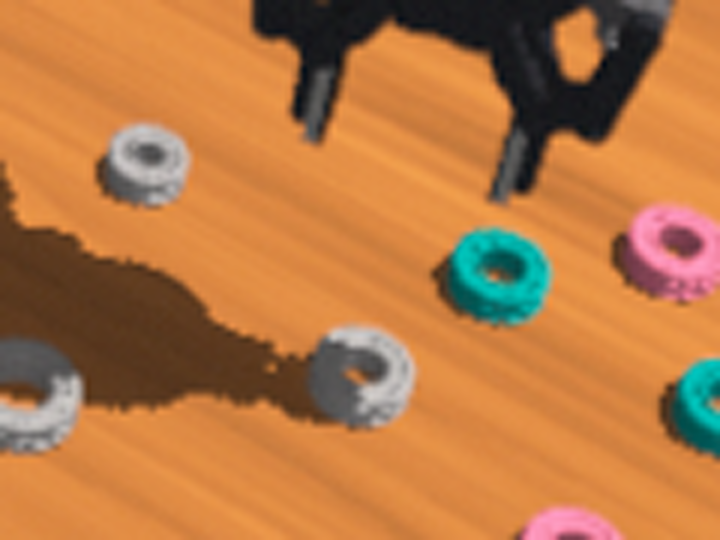

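View pics/ap_top.png

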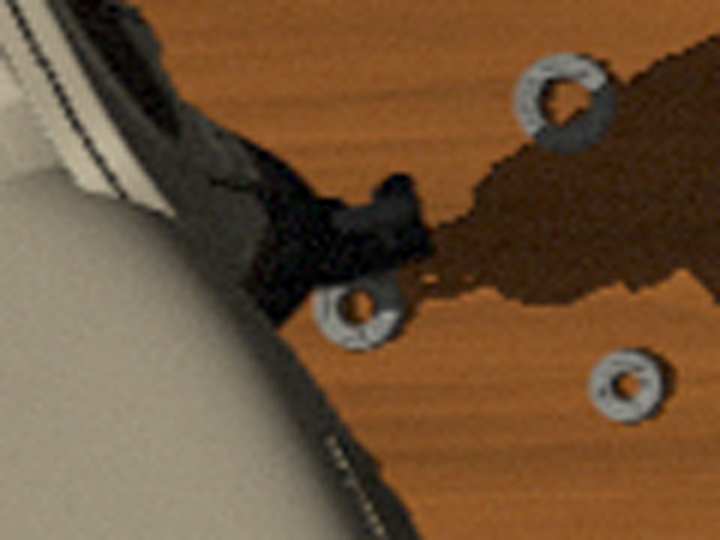

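```bash
python3 -m inch '0 0 0 4 10 -4 0.3; 0 0 0 0 0 0 0.3'; python3 g.py .4765 .2983 .004; python3 - <<'E'
from h import *
c=cam("scene"); u,v=449,310
cv2.imwrite("pics/ap_scene2.png",cv2.resize(c["color"][v-45:v+45,u-60:u+60],None,fx=6,fy=6,interpolation=cv2.INTER_CUBIC))
o=bot.get_obs();p=o['eef_pos'];print(p)
from scipy.spatial.transform import Rotation as R
M=R.from_quat(o["tool_rot"]).as_matrix()
for s in(1,-1):
  for b in (.003,.005):
    q=p-M[:,1]*b+s*M[:,0]*o['grip_width']/2
    print(s,b,(proj(c,q)-[u-60,v-45])*6)
for q in((.4765,.2983,.015),(.4771,.299,.015),(.4761,.2977,.015)): print((proj(c,q)-[u-60,v-45])*6)
E
```

```text
clock: 7.02
eef_pos: [0.4782, 0.2996, 0.0867]
tool_rot: [0.433, 0.559, -0.559, -0.433]
ft_force: [0.5, -0.5, 0.0]
grip_width: 0.0597
t 7.025 j [ 0.56  0.44 -0.03  1.1   0.    0.31] p [0.4782 0.2996 0.0867] w 0.059736974636584804 F [ 0.5 -0.5  0. ] yaw(jaw) deg 104.43408058770923 tilt 0.009411595941120926
d mm tool [-0.8 82.7  2. ]
[0.47814124 0.29945876 0.08687531]
1 0.003 [482.51896064 262.21171353]
1 0.005 [483.63346302 258.5091991 ]
-1 0.003 [320.13737335 207.74695862]
-1 0.005 [321.04614367 204.03745035]
[363.99300884 363.32229624]
[364.83544043 365.23268409]
[363.11916491 361.86983439]
```

View pics/ap_scene2.png

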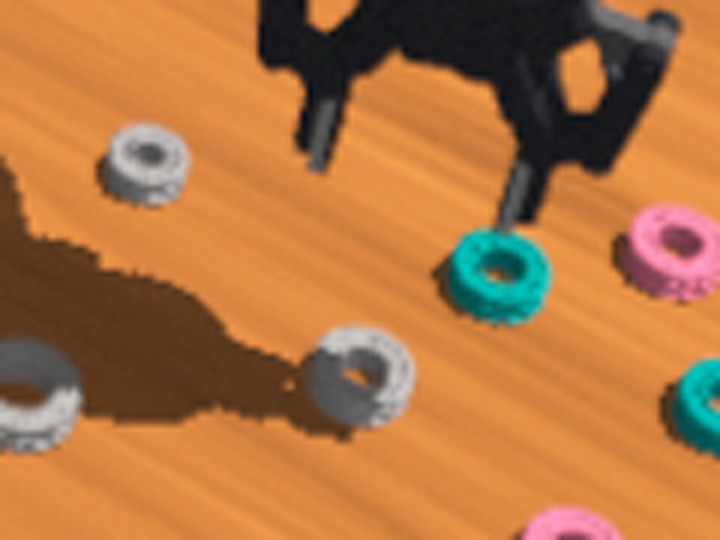

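```bash
python3 - <<'E'
from h import *
import pickle
c=pickle.load(open('C.pkl','rb'))["scene"]
f=lambda x,y:(389+x/6-.4,265+y/6-.4)
for z in(.088,.1,.112): print(z,unproj(c,f(318,168),z),unproj(c,f(508,225),z))
E
python3 -m inch '0 0 0 0 25 0 0.3; 0 0 0 0 25 0 0.3; 0 0 0 -1 0 2 0.3;0 0 0 0 0 0 0.3'; python3 g.py .4765 .2983 .004; python3 - <<'E'
from h import *
c=cam("scene"); u,v=449,310
cv2.imwrite("pics/ap_scene3.png",cv2.resize(c["color"][v-45:v+45,u-60:u+60],None,fx=6,fy=6,interpolation=cv2.INTER_CUBIC))
E
```

```text
0.088 [0.46688646 0.25827217 0.088     ] [0.44673738 0.3251255  0.088     ]
0.1 [0.47778501 0.2623858  0.1       ] [0.45791401 0.32831646 0.1       ]
0.112 [0.48868355 0.26649943 0.112     ] [0.46909064 0.33150741 0.112     ]
clock: 7.58
eef_pos: [0.4767, 0.298, 0.0378]
tool_rot: [0.433, 0.559, -0.558, -0.433]
ft_force: [0.6, -0.7, 0.1]
grip_width: 0.0599
t 7.575 j [ 0.56  0.49 -0.1   0.98 -0.    0.31] p [0.4767 0.298  0.0378] w 0.059920545384016234 F [ 0.6 -0.7  0.1] yaw(jaw) deg 104.42232584428403 tilt 0.05649489298526114
d mm tool [ 0.3 33.8  0.2]
```

View pics/ap_scene3.png

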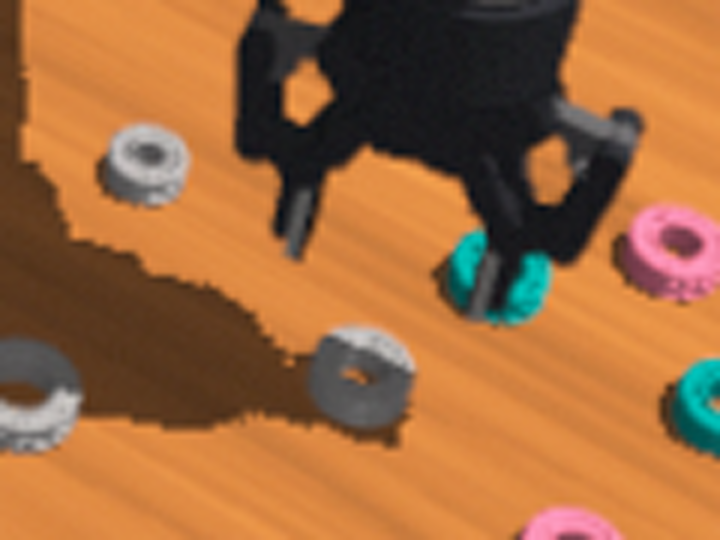

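```bash
python3 - <<'E'
from h import *
from scipy.spatial.transform import Rotation as R
c=cam("top"); u,v=207,262
im=cv2.resize(c["color"][v-45:v+45,u-60:u+60],None,fx=6,fy=6,interpolation=cv2.INTER_CUBIC)
im=cv2.convertScaleAbs(im,alpha=2,beta=20)
o=bot.get_obs();p=o['eef_pos'];M=R.from_quat(o["tool_rot"]).as_matrix()
for b,col in((.003,(0,0,255)),(.022,(0,255,0))):
  for s in(1,-1):
    for k in (-.011,.011):
      q=p-M[:,1]*b+s*M[:,0]*.03+M[:,2]*k
      x=(proj(c,q)+.5-[u-60,v-45])*6
      cv2.circle(im,tuple(int(i) for i in x),4,col,-1)
cv2.imwrite("pics/ap_top3.png",im)
E
```

```text
(no output)
```

View pics/ap_top3.png

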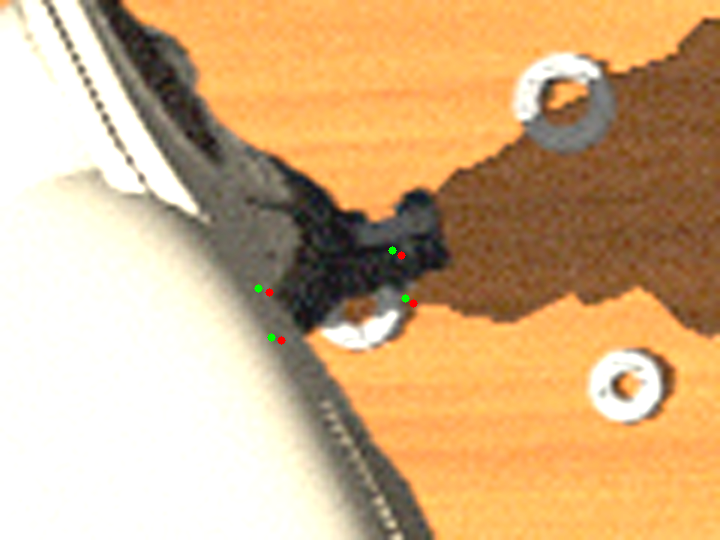

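```bash
python3 - <<'E'
from h import *
import pickle
C=pickle.load(open('C.pkl','rb'))
for n in C:
    for b in(0,.019,.073): print(n,b,np.round(proj(C[n],(.125,-.484,.207+b)),1))
    print('base',proj(C[n],(0,0,0)))
a=cv2.imread('pics/scene0.png');b=cv2.imread('pics/top0.png')
x=np.hstack([cv2.resize(a[20:120,240:340],(400,400),interpolation=cv2.INTER_CUBIC),cv2.resize(b[380:480,500:600],(400,400),interpolation=cv2.INTER_CUBIC)])
cv2.imwrite('pics/start.png',cv2.convertScaleAbs(x,alpha=1.8,beta=20))
E
```

```text
scene 0 [292.7  86.4]
scene 0.019 [292.6  80.5]
scene 0.073 [292.1  63.2]
base [440.89699045 184.49179474]
top 0 [539.7 407.1]
top 0.019 [543.3 408.6]
top 0.073 [554.2 413. ]
base [322.16119642 448.8675037 ]
```

View pics/start.png

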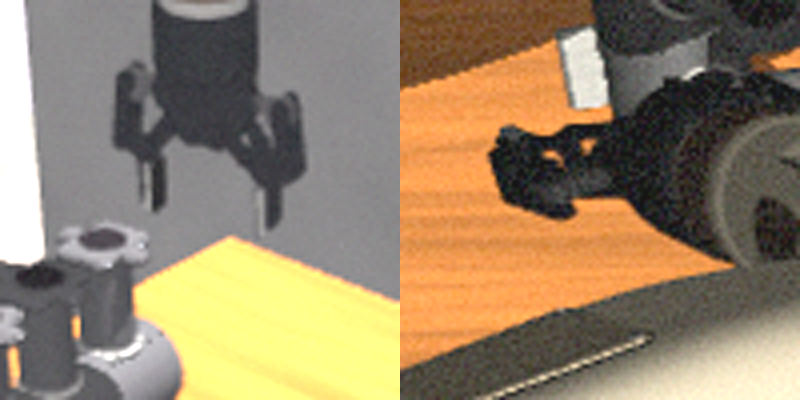

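```bash
python3 -m inch '0 0 0 0 15 0 0.3; 0 0 0 0 10 0 0.3; 0 0 0 0 0 0 0.3'; python3 g.py .4765 .2983 .004; python3 - <<'E'
from h import *
c=cam("scene"); u,v=449,310
cv2.imwrite("pics/ap_scene4.png",cv2.resize(c["color"][v-45:v+45,u-60:u+60],None,fx=6,fy=6,interpolation=cv2.INTER_CUBIC))
E
```

```text
clock: 8.05
eef_pos: [0.4751, 0.2971, 0.0103]
tool_rot: [-0.433, -0.558, 0.56, 0.434]
ft_force: [-0.5, 0.7, -0.7]
grip_width: 0.0599
t 8.05 j [ 0.56  0.52 -0.13  0.93 -0.    0.31] p [0.4751 0.2971 0.0103] w 0.05988258721225603 F [-0.5  0.7 -0.7] yaw(jaw) deg 104.42755542265785 tilt 0.18220377264514365
d mm tool [ 0.8  6.3 -1.6]
```

View pics/ap_scene4.png

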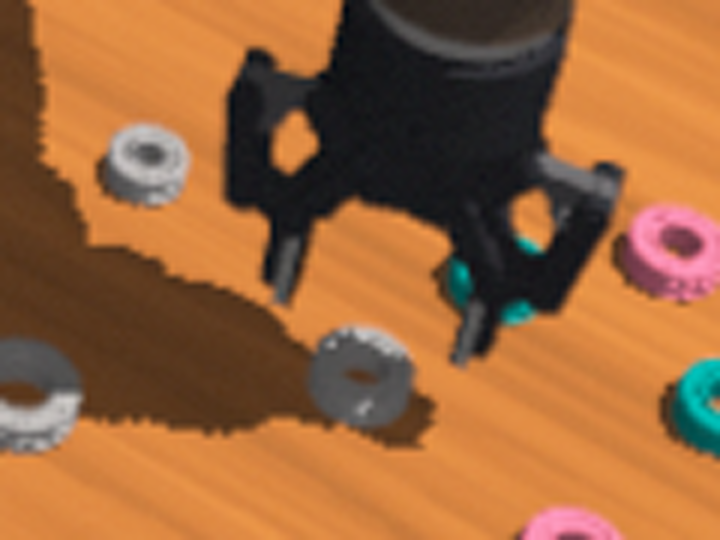

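```bash
python3 -m inch '0 0 0 1 10 -1 0.3; 0 0 0 0 8 0 0.3; 0 0 0 0 0 0 0.3;0 0 0 0 0 0 0.3'; python3 g.py .4765 .2983 -.02; python3 - <<'E'
from h import *
c=cam("scene"); u,v=449,310
cv2.imwrite("pics/ap_scene5.png",cv2.resize(c["color"][v-45:v+45,u-60:u+60],None,fx=6,fy=6,interpolation=cv2.INTER_CUBIC))
E
```

```text
clock: 8.6
eef_pos: [0.4771, 0.2991, -0.0062]
tool_rot: [-0.433, -0.559, 0.559, 0.433]
ft_force: [0.0, 1.0, 0.9]
grip_width: 0.0597
t 8.6 j [ 0.56  0.54 -0.14  0.89 -0.    0.31] p [ 0.4771  0.2991 -0.0062] w 0.05973934150462902 F [0.  1.  0.9] yaw(jaw) deg 104.42593023627585 tilt 0.005017637526590462
d mm tool [-0.6 13.8  0.7]
```

View pics/ap_scene5.png

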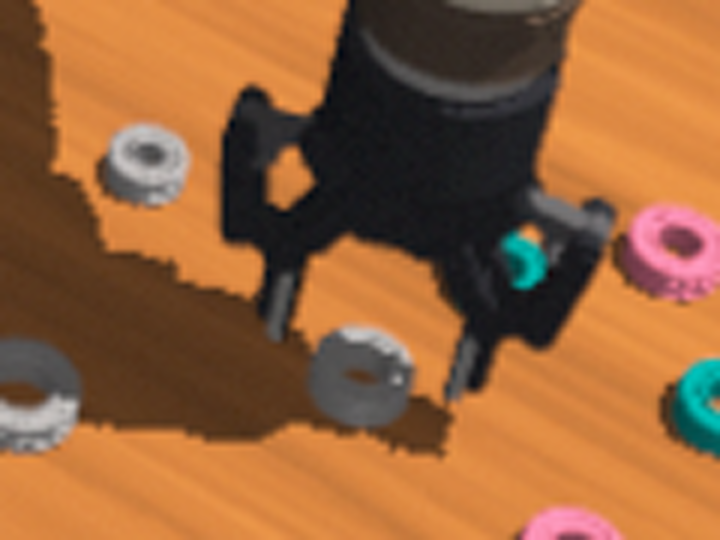

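```bash
python3 -m inch '0 0 0 0 6 0 0.3; 0 0 0 0 5 0 0.3; 0 0 0 0 0 0 0.3;0 0 0 0 0 0 0.3'; python3 g.py .4765 .2983 -.024;  python3 - <<'E'
from h import *
c=cam("scene"); u,v=449,310
cv2.imwrite("pics/ap_scene6.png",cv2.resize(c["color"][v-45:v+45,u-60:u+60],None,fx=6,fy=6,interpolation=cv2.INTER_CUBIC))
E
```

```text
clock: 9.15
eef_pos: [0.477, 0.2991, -0.0173]
tool_rot: [-0.433, -0.559, 0.559, 0.433]
ft_force: [1.0, -0.3, -1.0]
grip_width: 0.0593
t 9.15 j [ 0.56  0.56 -0.15  0.87  0.    0.31] p [ 0.477   0.2991 -0.0173] w 0.05933258370128783 F [ 1.  -0.3 -1. ] yaw(jaw) deg 104.42584309203764 tilt 0.0080229292678399
d mm tool [-0.6  6.7  0.7]
```

View pics/ap_scene6.png

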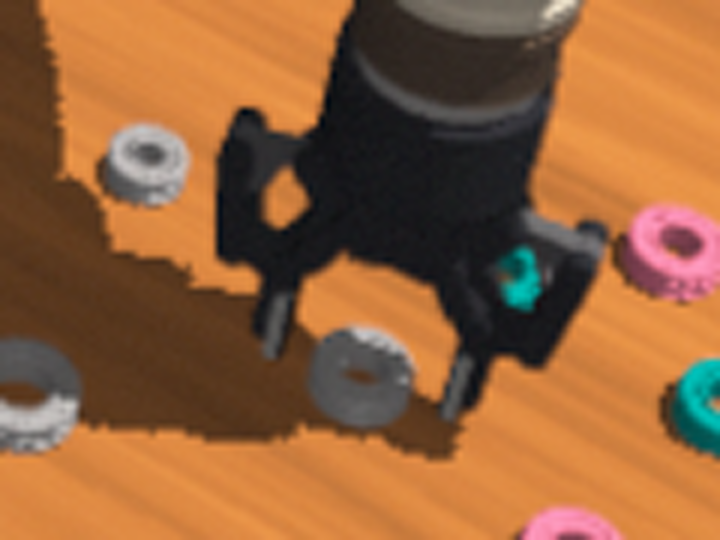

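```bash
python3 -m inch '0 0 0 0 3 0 0.3; 0 0 0 0 3 0 0.3; 0 0 0 0 0 0 0.3;0 0 0 0 0 0 0.3'; python3 g.py .4765 .2983 -.024;  python3 - <<'E'
from h import *
c=cam("scene"); u,v=449,310
cv2.imwrite("pics/ap_scene7.png",cv2.resize(c["color"][v-45:v+45,u-60:u+60],None,fx=6,fy=6,interpolation=cv2.INTER_CUBIC))
E
```

```text
clock: 9.7
eef_pos: [0.477, 0.2991, -0.0232]
tool_rot: [-0.433, -0.559, 0.559, 0.433]
ft_force: [0.0, -0.4, -0.4]
grip_width: 0.0596
t 9.7 j [ 0.56  0.56 -0.16  0.85 -0.    0.31] p [ 0.477   0.2991 -0.0232] w 0.05958114683904621 F [ 0.  -0.4 -0.4] yaw(jaw) deg 104.42454348795061 tilt 0.00633350520002401
d mm tool [-0.6  0.8  0.7]
```

View pics/ap_scene7.png

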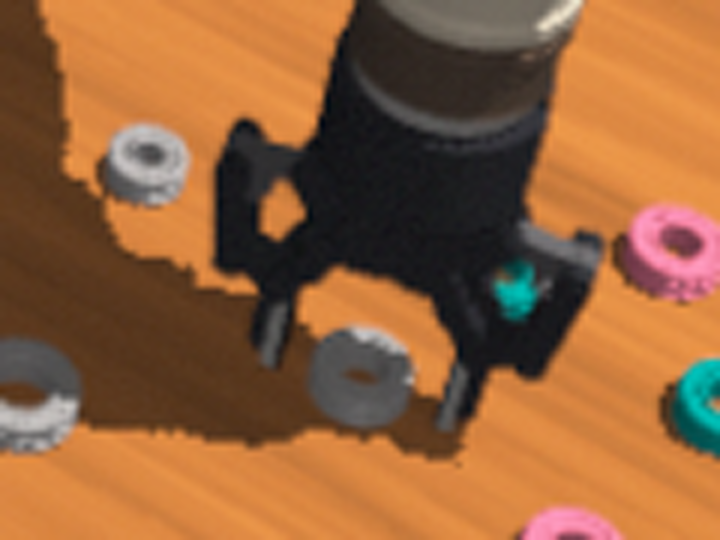

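```bash
python3 -m inch '0 0 0 0 0 0 0.5; 0 0 0 0 0 0 1;0 0 0 0 0 0 1;0 0 0 0 0 0 1'; python3 g.py .4765 .2983 -.024;  python3 - <<'E'
from h import *
c=cam("scene"); u,v=449,310
cv2.imwrite("pics/ap_scene8.png",cv2.resize(c["color"][v-45:v+45,u-60:u+60],None,fx=6,fy=6,interpolation=cv2.INTER_CUBIC))
E
```

```text
clock: 10.25
eef_pos: [0.4772, 0.2991, -0.0225]
tool_rot: [0.433, 0.559, -0.559, -0.433]
ft_force: [-1.4, -1.8, 6.1]
grip_width: 0.0356
t 10.25 j [ 0.56  0.56 -0.16  0.85 -0.    0.31] p [ 0.4772  0.2991 -0.0225] w 0.035554956841552736 F [-1.4 -1.8  6.1] yaw(jaw) deg 104.42516447046437 tilt 0.0362130676506596
d mm tool [-0.6  1.5  0.9]
```

View pics/ap_scene8.png

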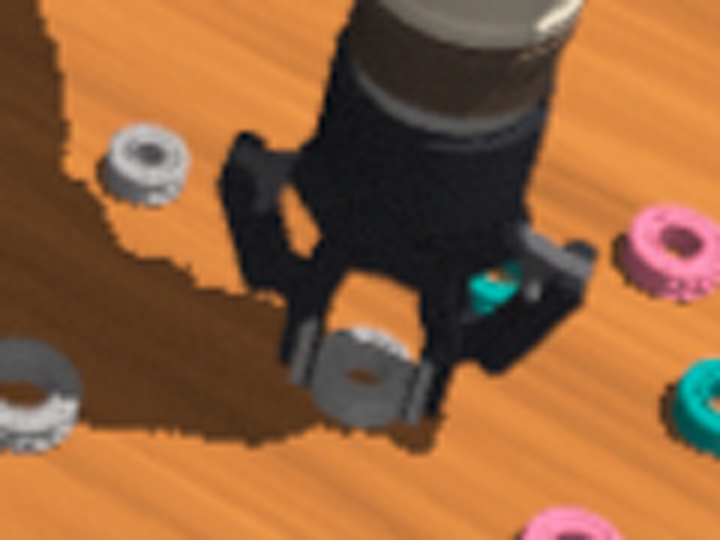

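```bash
python3 -m inch '0 0 0 0 -10 0 1; 0 0 0 0 -30 0 1;0 0 0 0 -50 0 1;0 0 0 0 -50 0 1;0 0 0 0 0 0 1;0 0 0 0 0 0 1'; python3 g.py .5165 -.0725 .12;  python3 - <<'E'
from h import *
c=cam("scene"); u,v=459,255
cv2.imwrite("pics/l_scene.png",cv2.resize(c["color"][v-45:v+45,u-60:u+60],None,fx=6,fy=6,interpolation=cv2.INTER_CUBIC))
c=cam("top"); u,v=200,250
cv2.imwrite("pics/l_top.png",cv2.convertScaleAbs(cv2.resize(c["color"][v-45:v+45,u-60:u+60],None,fx=6,fy=6,interpolation=cv2.INTER_CUBIC),alpha=1.7,beta=20))
E
```

```text
clock: 11.05
eef_pos: [0.4766, 0.2989, 0.1164]
tool_rot: [-0.433, -0.559, 0.559, 0.433]
ft_force: [0.1, -0.7, -2.4]
grip_width: 0.0354
t 11.05 j [0.56 0.42 0.01 1.17 0.   0.31] p [0.4766 0.2989 0.1164] w 0.03537223301391954 F [ 0.1 -0.7 -2.4] yaw(jaw) deg 104.42773038678762 tilt 0.034469990006919894
d mm tool [-369.6   -3.5   53.9]
```

View pics/l_scene.png

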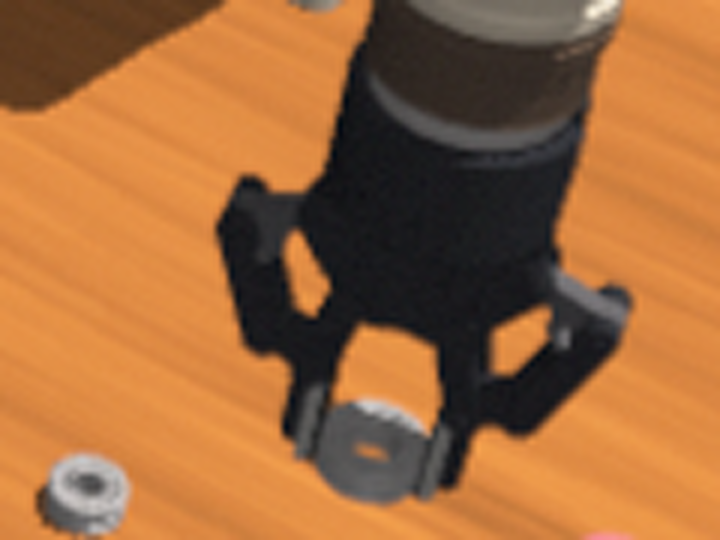

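View pics/l_top.png

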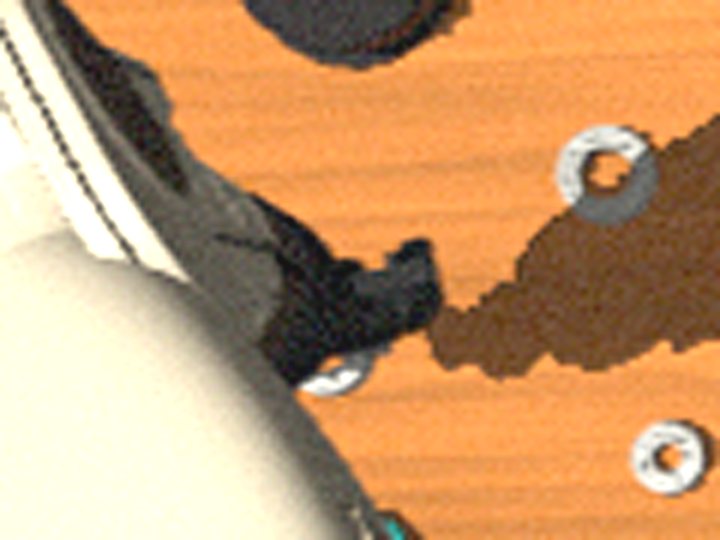

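```bash
python3 -m inch '0 0 0 -30 0 4 1; 0 0 0 -50 0 8 1;0 0 0 -50 0 7 1;0 0 0 -50 0 7 1;0 0 0 -50 0 7 1;0 0 0 -50 0 7 1;0 0 0 -50 0 7 1;0 0 0 -30 0 5 1; 0 0 0 -10 0 1 1; 0 0 0 0 0 0 1;0 0 0 0 0 0 1'; python3 g.py .5165 -.0725 .12;  python3 - <<'E'
from h import *
import pickle
C={}
c=cam("scene"); u,v=308,230;C["scene"]=c
cv2.imwrite("pics/s_scene.png",cv2.resize(c["color"][v-45:v+45,u-60:u+60],None,fx=6,fy=6,interpolation=cv2.INTER_CUBIC))
c=cam("top"); u,v=345,240;C["top"]=c
cv2.imwrite("pics/s_top.png",cv2.convertScaleAbs(cv2.resize(c["color"][v-45:v+45,u-60:u+60],None,fx=6,fy=6,interpolation=cv2.INTER_CUBIC),alpha=1.7,beta=20))
pickle.dump(C,open('S.pkl','wb'))
E
```

```text
clock: 12.52
eef_pos: [0.5175, -0.0712, 0.1163]
tool_rot: [-0.432, -0.559, 0.559, 0.433]
ft_force: [-0.3, -0.4, -1.6]
grip_width: 0.0356
t 12.525 j [-0.14  0.34 -0.1   1.13  0.   -0.39] p [ 0.5175 -0.0712  0.1163] w 0.03556192084827506 F [-0.3 -0.4 -1.6] yaw(jaw) deg 104.51149499792066 tilt 0.079439062383281
d mm tool [-1.  -3.7  1.3]
```

View pics/s_scene.png

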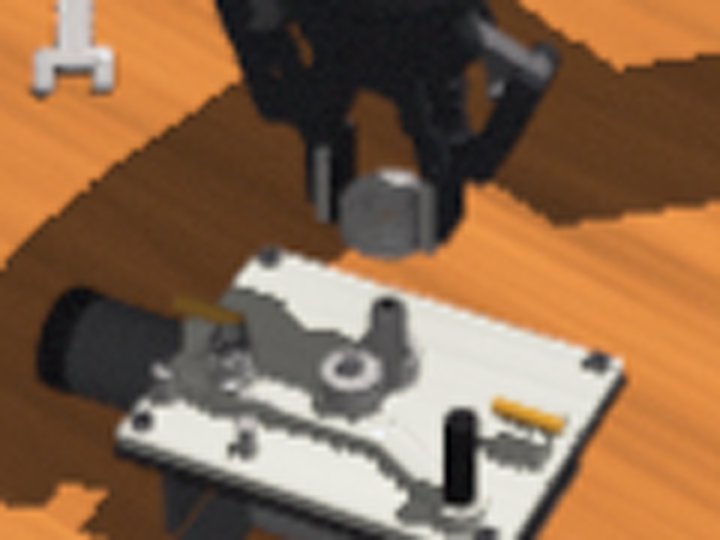

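View pics/s_top.png

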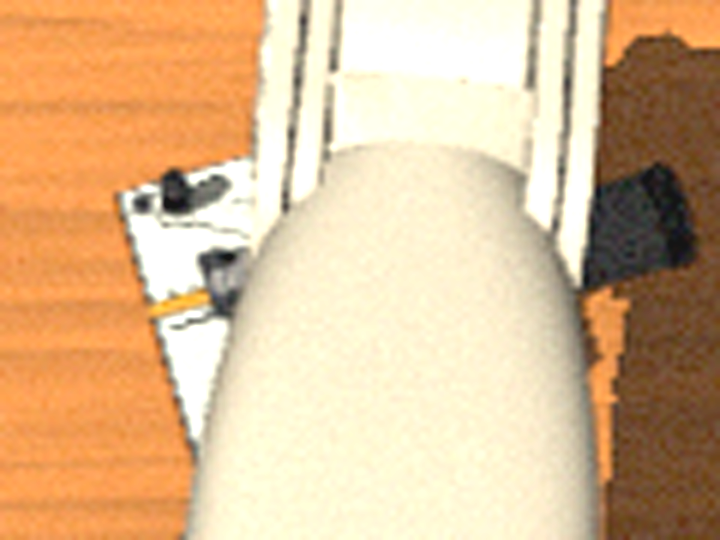

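```bash
cat > ov.py <<'E'
from h import *
def draw(im,c,x,y,zb,u0,v0,k,D=.038,B=.018,H=.015,col=(0,0,255),tilt=None):
    a=np.linspace(0,2*np.pi,60)
    for r,z,cc in((D/2,zb,col),(D/2,zb+H,col),(B/2,zb+H,(0,255,0))):
        P=np.array([proj(c,(x+r*np.cos(t),y+r*np.sin(t),z)) for t in a])
        P=((P+.5-[u0,v0])*k).astype(np.int32)
        cv2.polylines(im,[P],True,cc,1,cv2.LINE_AA)
E
python3 - <<'E'
from ov import *
import pickle
c=pickle.load(open('S.pkl','rb'))["scene"]; u,v=300,205;w,h=60,75;k=8
im=cv2.resize(c["color"][v:v+h,u:u+w],None,fx=k,fy=k,interpolation=cv2.INTER_CUBIC);im2=im.copy()
im2=cv2.convertScaleAbs(im2,alpha=1.6,beta=10)
x,y=.5165,-.0725
draw(im,c,.5175+.0005,-.0712,.139,u,v,k)
draw(im,c,x,y,.100-.001,u,v,k,D=.011,B=.016,H=.001-.005)
draw(im,c,x,y,.0775,u,v,k,D=.026,B=.016,H=.0005,col=(255,0,0))
cv2.imwrite("pics/ov.png",np.hstack([im,im2])[:600,:960][:, :]) 
cv2.imwrite("pics/ov.png",cv2.resize(np.hstack([im,im2]),(800,500)))
E
```

```text
(no output)
```

View pics/ov.png

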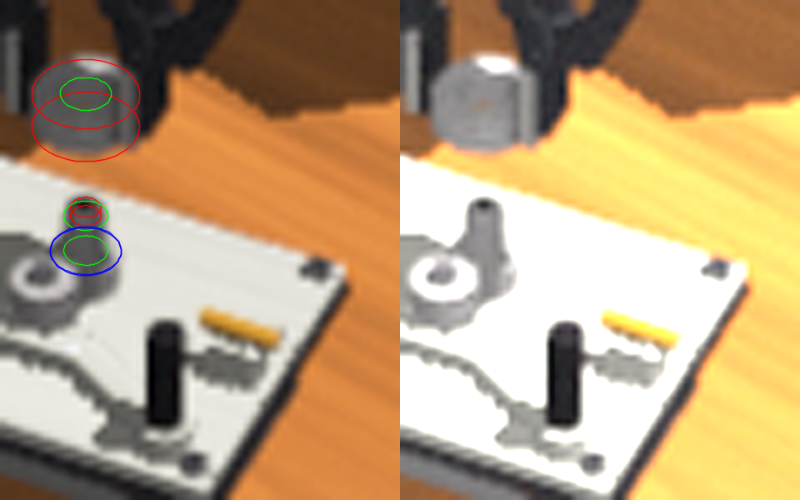

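```bash
python3 - <<'E'
from ov import *
import pickle
c=pickle.load(open('C.pkl','rb'))["scene"]; print(proj(c,(.5165,-.0725,.1)),proj(c,(.5165,-.0725,.078)),proj(c,(.5195,-.0725,.1)),proj(c,(.5165,-.0695,.1)))
u,v=290,220;w,h=45,50;k=12
im=cv2.resize(c["color"][v:v+h,u:u+w],None,fx=k,fy=k,interpolation=cv2.INTER_CUBIC);b=im.copy()
x,y=.5165,-.0725
a=np.linspace(0,6.2832,60)
def circ(r,z,col,x=x,y=y):
    P=np.array([proj(c,(x+r*np.cos(t),y+r*np.sin(t),z)) for t in a]);P=((P+.5-[u,v])*k).astype(np.int32)
    cv2.polylines(im,[P],True,col,1,cv2.LINE_AA)
circ(.0055,.1,(0,0,255));circ(.008,.096,(0,255,0));circ(.008,.078,(0,255,0));circ(.013,.078,(255,0,0));circ(.013,.062,(255,0,0))
cy=np.cos(.257);sy=np.sin(.257)
circ(.012,.093,(255,0,255),x+.034*cy,y+.034*sy)
circ(.007,.118,(255,255,0),x+.065*cy-.062*sy,y+.065*sy+.062*cy)
cv2.imwrite("pics/ov2.png",cv2.resize(np.hstack([b,im]),(800,445)))
E
```

```text
[312.36610953 235.30162254] [312.3631321  242.06287649] [311.55902038 235.92918495] [313.31511734 235.83626999]
```

View pics/ov2.png

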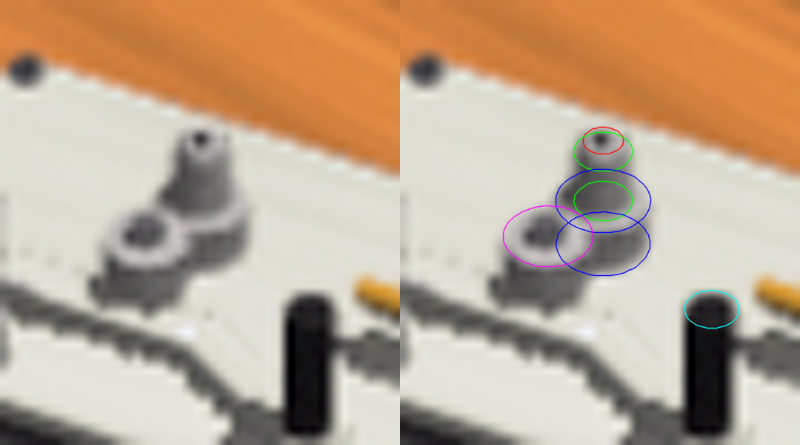

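```bash
cat > rv.py <<'E'
from ov import *
def roll_ov(c,fn,x,y,zb,u=290,v=195,w=45,h=50,k=12,extra=True):
    im=cv2.resize(c["color"][v:v+h,u:u+w],None,fx=k,fy=k,interpolation=cv2.INTER_CUBIC);im=cv2.convertScaleAbs(im,alpha=1.5,beta=10);b=im.copy()
    draw(im,c,x,y,zb,u,v,k)
    cv2.imwrite(fn,cv2.resize(np.hstack([b,im]),(800,int(400*h/w))))
E
python3 - <<'E'
from rv import *
import pickle
c=pickle.load(open('S.pkl','rb'))["scene"]
roll_ov(c,"pics/ov3.png",.5170,-.0712,.139)
print(proj(c,(.517,-.0712,.154)))
E
```

```text
[312.65840131 218.36262711]
```

View pics/ov3.png

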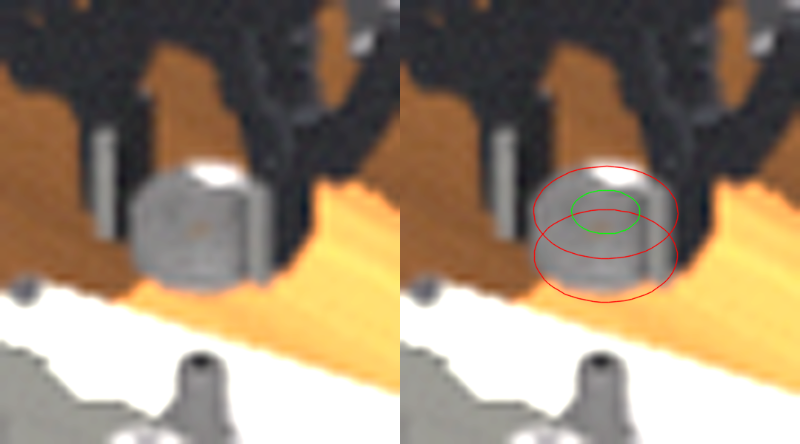

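```bash
python3 -m inch '0 0 0 -0.5 12 0.6 1; 0 0 0 0 12 0 1;0 0 0 0 9 0 1; 0 0 0 0 0 0 1;0 0 0 0 0 0 1'; python3 g.py .5165 -.0725 .055;  python3 - <<'E'
from rv import *
import pickle
c=cam("scene"); p=bot.get_obs()["eef_pos"]; pickle.dump((c,p),open('S2.pkl','wb'))
roll_ov(c,"pics/ov4.png",p[0]-.0003,p[1]-.0005,p[2]+.0228,v=205)
E
```

```text
clock: 13.25
eef_pos: [0.5176, -0.0731, 0.0839]
tool_rot: [0.433, 0.559, -0.559, -0.433]
ft_force: [-0.1, 0.4, -1.2]
grip_width: 0.0357
t 13.25 j [-0.14  0.37 -0.15  1.05  0.   -0.39] p [ 0.5176 -0.0731  0.0839] w 0.03573571098545743 F [-0.1  0.4 -1.2] yaw(jaw) deg 104.42004445046385 tilt 0.009795367342910942
d mm tool [ 0.9 28.9  0.9]
```

View pics/ov4.png

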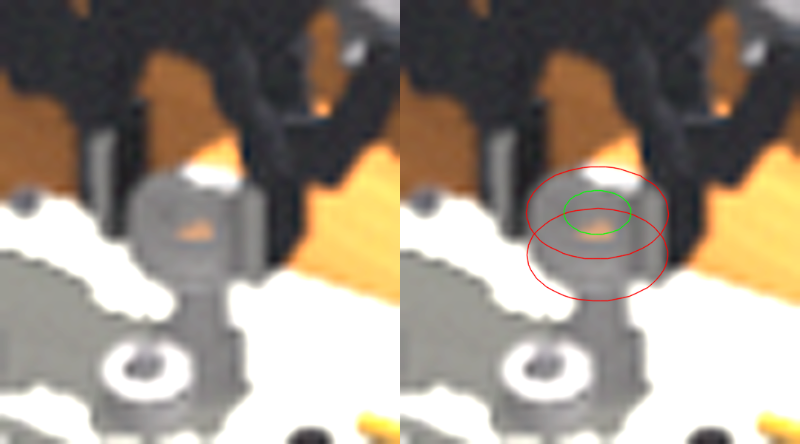

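```bash
python3 -m inch '0 0 0 1.3 0 0.7 1; 0 0 0 0 4 0 1; 0 0 0 0 0 0 1;0 0 0 0 0 0 1;0 0 0 0 0 0 1'; python3 g.py .5165 -.0725 .055;  python3 - <<'E'
from rv import *
import pickle
c=cam("scene"); p=bot.get_obs()["eef_pos"]; pickle.dump((c,p),open('S3.pkl','wb'))
roll_ov(c,"pics/ov5.png",p[0],p[1],p[2]+.0228,v=205)
E
```

```text
clock: 13.92
eef_pos: [0.5165, -0.072, 0.0799]
tool_rot: [0.433, 0.559, -0.559, -0.433]
ft_force: [-0.2, 0.5, -1.3]
grip_width: 0.0357
t 13.925 j [-0.14  0.37 -0.16  1.04  0.   -0.39] p [ 0.5165 -0.072   0.0799] w 0.03569684138676191 F [-0.2  0.5 -1.3] yaw(jaw) deg 104.42777125338515 tilt 0.00893268339784474
d mm tool [-0.5 24.9  0.2]
```

View pics/ov5.png

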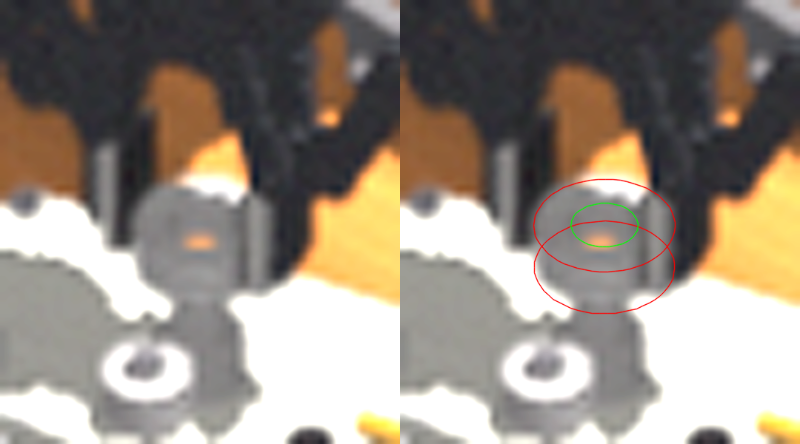

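```bash
python3 -m inch '0 0 0 0 2 0 1; 0 0 0 0 2 0 1; 0 0 0 0 0 0 1'; python3 g.py .5165 -.0725 .055; python3 -m inch '0 0 0 0 2 0 1; 0 0 0 0 0 0 1'; python3 g.py .5165 -.0725 .055; python3 - <<'E'
from rv import *
import pickle
c=cam("scene"); p=bot.get_obs()["eef_pos"]; pickle.dump((c,p),open('S3.pkl','wb'))
roll_ov(c,"pics/ov6.png",p[0],p[1],p[2]+.0228,v=205)
E
```

```text
clock: 14.35
eef_pos: [0.5162, -0.072, 0.0755]
tool_rot: [-0.433, -0.559, 0.559, 0.433]
ft_force: [-0.5, -0.2, -1.4]
grip_width: 0.0355
t 14.35 j [-0.14  0.38 -0.16  1.03  0.   -0.39] p [ 0.5162 -0.072   0.0755] w 0.03553521653243773 F [-0.5 -0.2 -1.4] yaw(jaw) deg 104.42506592216365 tilt 0.0339597672684457
d mm tool [-0.6 20.5 -0.2]
clock: 14.6
eef_pos: [0.5166, -0.072, 0.0738]
tool_rot: [0.433, 0.559, -0.559, -0.433]
ft_force: [0.7, -0.0, -0.1]
grip_width: 0.0355
t 14.6 j [-0.14  0.38 -0.17  1.03  0.   -0.39] p [ 0.5166 -0.072   0.0738] w 0.03550702280283001 F [ 0.7 -0.  -0.1] yaw(jaw) deg 104.4239104706564 tilt 0.012426830537505993
d mm tool [-0.5 18.8  0.2]
```

View pics/ov6.png

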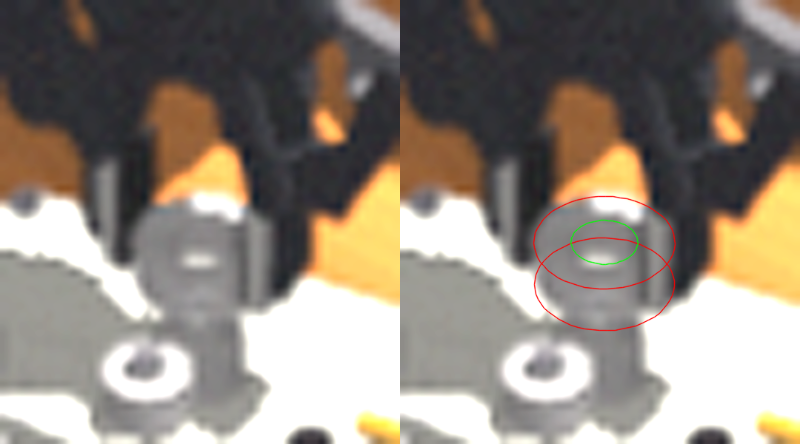

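```bash
python3 -m inch '0 0 0 0 2 0 1; 0 0 0 0 0 0 1'; python3 g.py .5165 -.0725 .055; python3 -m inch '0 0 0 0 2 0 1; 0 0 0 0 0 0 1'; python3 g.py .5165 -.0725 .055; python3 - <<'E'
from rv import *
import pickle
c=cam("scene"); p=bot.get_obs()["eef_pos"]; pickle.dump((c,p),open('S3.pkl','wb'))
roll_ov(c,"pics/ov7.png",p[0],p[1],p[2]+.0228,v=205)
E
```

```text
clock: 14.9
eef_pos: [0.5169, -0.0719, 0.0718]
tool_rot: [0.433, 0.559, -0.559, -0.433]
ft_force: [0.5, 1.5, -0.8]
grip_width: 0.0357
t 14.9 j [-0.14  0.38 -0.17  1.02  0.   -0.39] p [ 0.5169 -0.0719  0.0718] w 0.03571234226211404 F [ 0.5  1.5 -0.8] yaw(jaw) deg 104.43306638261411 tilt 0.046722457404804955
d mm tool [-0.5 16.8  0.5]
clock: 15.15
eef_pos: [0.5169, -0.0718, 0.0698]
tool_rot: [0.433, 0.559, -0.559, -0.433]
ft_force: [2.3, 1.1, -1.1]
grip_width: 0.0358
t 15.15 j [-0.14  0.38 -0.17  1.02  0.   -0.39] p [ 0.5169 -0.0718  0.0698] w 0.03579857796513769 F [ 2.3  1.1 -1.1] yaw(jaw) deg 104.43523691326051 tilt 0.047545368975032545
d mm tool [-0.6 14.8  0.5]
```

View pics/ov7.png

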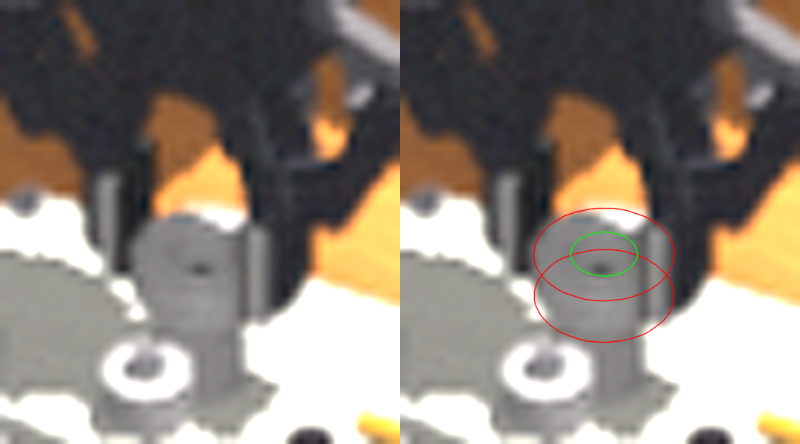

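```bash
python3 -m inch '0 0 0 0.1 1 -0.5 1; 0 0 0 0 1 0 1; 0 0 0 0 0 0 1'; python3 g.py .5165 -.0725 .055; python3 -m inch '0 0 0 0 2 0 1; 0 0 0 0 0 0 1'; python3 g.py .5165 -.0725 .055
```

```text
clock: 15.58
eef_pos: [0.5169, -0.0718, 0.0677]
tool_rot: [0.433, 0.559, -0.559, -0.433]
ft_force: [1.4, 0.1, -0.5]
grip_width: 0.0356
t 15.575 j [-0.14  0.39 -0.17  1.01  0.   -0.39] p [ 0.5169 -0.0718  0.0677] w 0.03560368898937497 F [ 1.4  0.1 -0.5] yaw(jaw) deg 104.42454926366229 tilt 0.004894190090628637
d mm tool [-0.6 12.7  0.6]
clock: 15.82
eef_pos: [0.5169, -0.0718, 0.0656]
tool_rot: [0.433, 0.559, -0.559, -0.433]
ft_force: [1.2, 0.3, -1.1]
grip_width: 0.0358
t 15.825 j [-0.14  0.39 -0.18  1.01  0.   -0.39] p [ 0.5169 -0.0718  0.0656] w 0.0358232582052723 F [ 1.2  0.3 -1.1] yaw(jaw) deg 104.4263723378116 tilt 0.0021806224660895217
d mm tool [-0.6 10.6  0.6]
```

```bash
python3 -m inch '0 0 0 0 2 -0.3 1; 0 0 0 0 2 0 1; 0 0 0 0 0 0 1'; python3 g.py .5165 -.0725 .055; python3 -m inch '0 0 0 0 2 0 1; 0 0 0 0 2 0 1;  0 0 0 0 0 0 1'; python3 g.py .5165 -.0725 .055; python3 - <<'E'
from rv import *
import pickle
c=cam("scene"); p=bot.get_obs()["eef_pos"]; pickle.dump((c,p),open('S3.pkl','wb'))
roll_ov(c,"pics/ov8.png",p[0],p[1],p[2]+.0228,v=205)
E
```

```text
clock: 16.2
eef_pos: [0.517, -0.0717, 0.0615]
tool_rot: [-0.433, -0.559, 0.559, 0.433]
ft_force: [1.0, 0.9, -1.7]
grip_width: 0.0355
t 16.2 j [-0.14  0.39 -0.18  1.   -0.   -0.39] p [ 0.517  -0.0717  0.0615] w 0.03545979689911559 F [ 1.   0.9 -1.7] yaw(jaw) deg 104.42157785082756 tilt 0.028004305314578856
d mm tool [-0.6  6.5  0.7]
clock: 16.58
eef_pos: [0.5171, -0.0717, 0.0575]
tool_rot: [-0.433, -0.559, 0.559, 0.433]
ft_force: [0.4, 0.5, -1.8]
grip_width: 0.0354
t 16.575 j [-0.14  0.4  -0.19  0.99 -0.   -0.39] p [ 0.5171 -0.0717  0.0575] w 0.03543190208802999 F [ 0.4  0.5 -1.8] yaw(jaw) deg 104.42532519583072 tilt 0.02135475392474539
d mm tool [-0.6  2.5  0.7]
```

View pics/ov8.png

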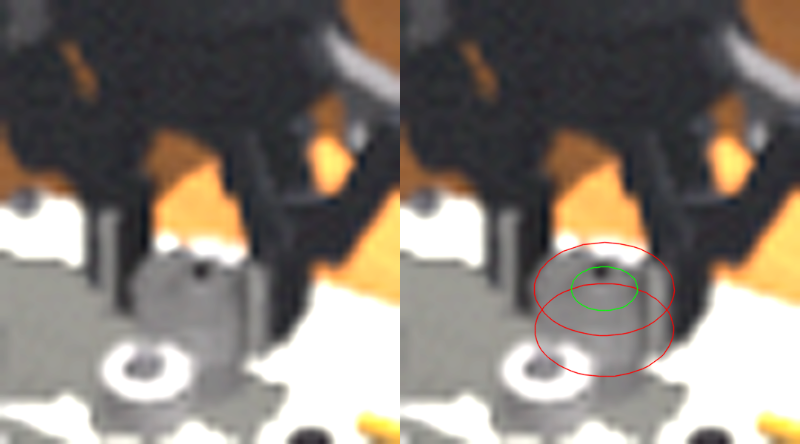

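Spindle end now shows above the roll's face (its dark hole at crop 200,268). About 2.5 mm to the shoulder.

```bash
python3 -m inch '0 0 0 0 1 0 1; 0 0 0 0 1 0 1;  0 0 0 0 0 0 1'; python3 g.py .5165 -.0725 .055; python3 -m inch '0 0 0 0 1 0 1; 0 0 0 0 0 0 1'; python3 g.py .5165 -.0725 .055
```

```text
clock: 17.0
eef_pos: [0.5171, -0.0717, 0.0557]
tool_rot: [-0.433, -0.559, 0.559, 0.433]
ft_force: [0.7, 1.3, -1.8]
grip_width: 0.0356
t 17.0 j [-0.14  0.4  -0.19  0.98 -0.   -0.39] p [ 0.5171 -0.0717  0.0557] w 0.035604414274593515 F [ 0.7  1.3 -1.8] yaw(jaw) deg 104.4250180311803 tilt 0.015640095076875228
d mm tool [-0.6  0.7  0.7]
clock: 17.25
eef_pos: [0.5172, -0.0718, 0.0555]
tool_rot: [0.433, 0.559, -0.559, -0.433]
ft_force: [-2.4, 0.9, 4.5]
grip_width: 0.0357
t 17.25 j [-0.14  0.4  -0.19  0.98 -0.   -0.39] p [ 0.5172 -0.0718  0.0555] w 0.03568865844164827 F [-2.4  0.9  4.5] yaw(jaw) deg 104.42693325561342 tilt 0.02272374927886116
d mm tool [-0.5  0.5  0.9]
```

```bash
python3 -m inch '0 0 0 0 0 0 0.4; 0 0 0 0 0 0 0.4;  0 0 0 0 0 0 0.4'; python3 g.py .5165 -.0725 .055; python3 - <<'E'
from rv import *
c=cam("scene")
roll_ov(c,"pics/ov9.png",.5167,-.0723,.078,v=205)
E
```

```text
clock: 17.62
eef_pos: [0.5171, -0.0717, 0.0546]
tool_rot: [-0.433, -0.559, 0.559, 0.433]
ft_force: [0.2, -0.1, -0.6]
grip_width: 0.0512
t 17.625 j [-0.14  0.4  -0.19  0.98 -0.   -0.39] p [ 0.5171 -0.0717  0.0546] w 0.05124290086197133 F [ 0.2 -0.1 -0.6] yaw(jaw) deg 104.42336615611794 tilt 0.02043102630638661
d mm tool [-0.6 -0.4  0.8]
```

View pics/ov9.png

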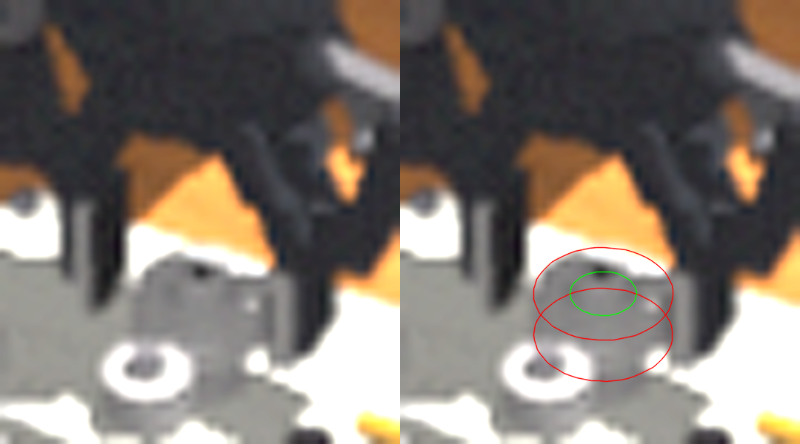

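```bash
python3 -m inch '0 0 0 0 -5 0 0.4; 0 0 0 0 -15 0 0.4; 0 0 0 0 -30 0 0.4; 0 0 0 0 -40 0 0.4; 0 0 0 0 -20 0 0.4;0 0 0 0 0 0 0.4'; python3 g.py .5638 .0040 .17; python3 - <<'E'
from rv import *
c=cam("scene")
roll_ov(c,"pics/ov10.png",.5167,-.0723,.078,v=210,h=55)
E
```

```text
clock: 18.42
eef_pos: [0.519, -0.072, 0.1677]
tool_rot: [0.435, 0.56, -0.558, -0.431]
ft_force: [-0.1, 0.7, 0.0]
grip_width: 0.0514
t 18.425 j [-0.14  0.3  -0.01  1.25  0.   -0.39] p [ 0.519  -0.072   0.1677] w 0.05142292304152801 F [-0.1  0.7  0. ] yaw(jaw) deg 104.42827605432947 tilt 0.33565531669030085
d mm tool [ 62.4  -2.1 -62.3]
```

View pics/ov10.png

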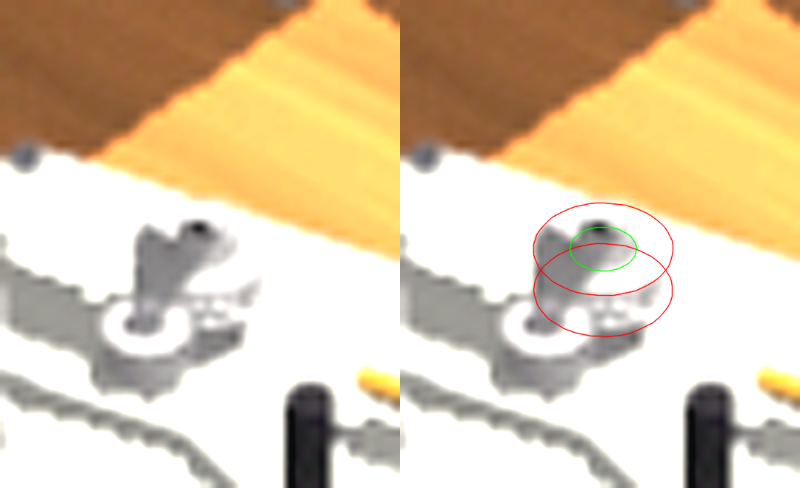

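```bash
python3 - <<'E'
from ov import *
c=cam("scene");u,v,w,h,k=290,210,45,55,12
im=cv2.resize(c["color"][v:v+h,u:u+w],None,fx=k,fy=k,interpolation=cv2.INTER_CUBIC);b=im.copy()
draw(im,c,.5167,-.0723,.078,u,v,k)
cv2.imwrite("pics/ov11.png",cv2.resize(np.hstack([b,im]),(800,489)))
E
```

```text
(no output)
```

View pics/ov11.png

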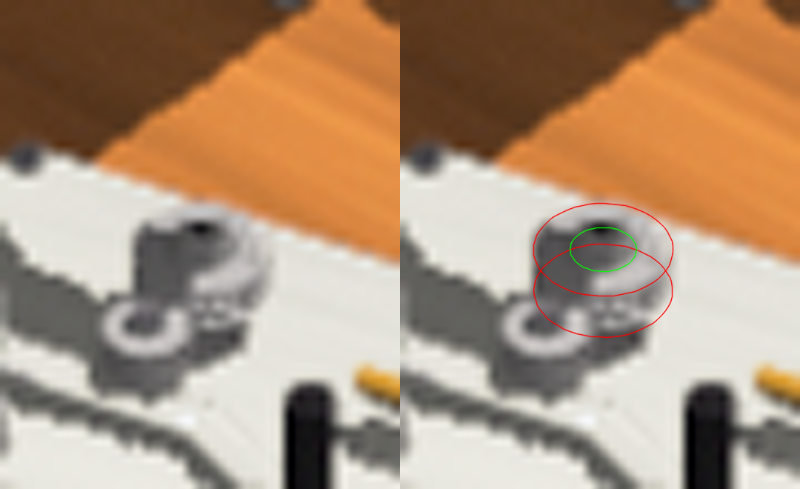

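```bash
python3 -m inch '0 0 0 20 0 -20 0.4; 0 0 0 22 0 -22 0.4; 0 0 0 20 20 -20 0.4; 0 0 0 0 20 0 0.4; 0 0 0 0 0 0 0.4; 0 0 0 0 0 0 0.4'; python3 g.py .564 .0042 .066; python3 - <<'E'
from ov import *
c=cam("scene");u,v,w,h,k=280,205,80,75,8
im=cv2.resize(c["color"][v:v+h,u:u+w],None,fx=k,fy=k,interpolation=cv2.INTER_CUBIC)
cv2.imwrite("pics/gr1.png",im)
c=cam("top");u,v,w,h,k=285,195,80,75,8
im=cv2.resize(c["color"][v:v+h,u:u+w],None,fx=k,fy=k,interpolation=cv2.INTER_CUBIC)
cv2.imwrite("pics/gr1t.png",cv2.convertScaleAbs(im,alpha=1.7,beta=15))
E
```

```text
clock: 19.27
eef_pos: [0.5615, 0.0036, 0.1246]
tool_rot: [-0.433, -0.559, 0.559, 0.434]
ft_force: [0.0, 0.8, 0.1]
grip_width: 0.0515
t 19.275 j [ 0.01  0.41  0.02  1.19 -0.   -0.25] p [0.5615 0.0036 0.1246] w 0.05153670238908748 F [0.  0.8 0.1] yaw(jaw) deg 104.40756389512586 tilt 0.05696450558627861
d mm tool [-0.  58.6 -2.7]
```

View pics/gr1.png

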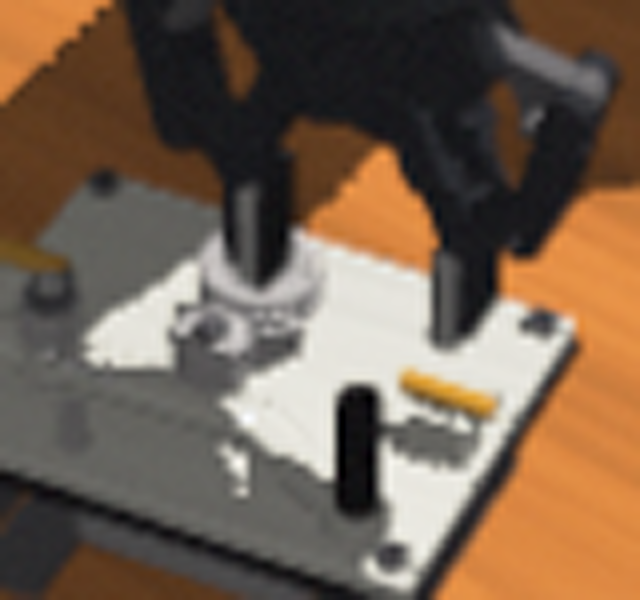

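View pics/gr1t.png

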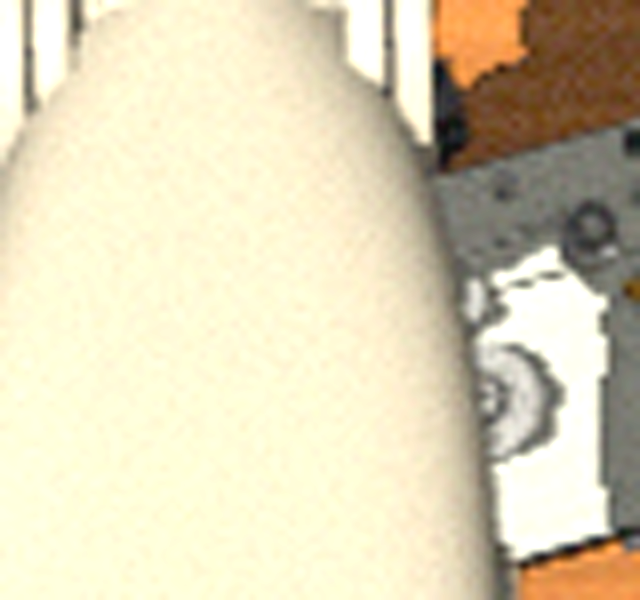

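```bash
python3 -m inch '0 0 0 0 10 -2.5 0.4; 0 0 0 0 20 0 0.4; 0 0 0 0 0 0 0.4; 0 0 0 0 0 0 0.4'; python3 g.py .564 .0042 .066; python3 - <<'E'
from ov import *
c=cam("scene");u,v,w,h,k=280,205,80,75,8
im=cv2.resize(c["color"][v:v+h,u:u+w],None,fx=k,fy=k,interpolation=cv2.INTER_CUBIC)
cv2.imwrite("pics/gr2.png",im)
E
```

```text
clock: 19.88
eef_pos: [0.5645, 0.0043, 0.0952]
tool_rot: [0.433, 0.559, -0.559, -0.433]
ft_force: [-0.7, -0.3, 0.2]
grip_width: 0.0513
t 19.875 j [ 0.01  0.44 -0.01  1.12  0.   -0.24] p [0.5645 0.0043 0.0952] w 0.05133787376100414 F [-0.7 -0.3  0.2] yaw(jaw) deg 104.42035778482753 tilt 0.02670522519620902
d mm tool [-0.  29.2  0.5]
```

View pics/gr2.png

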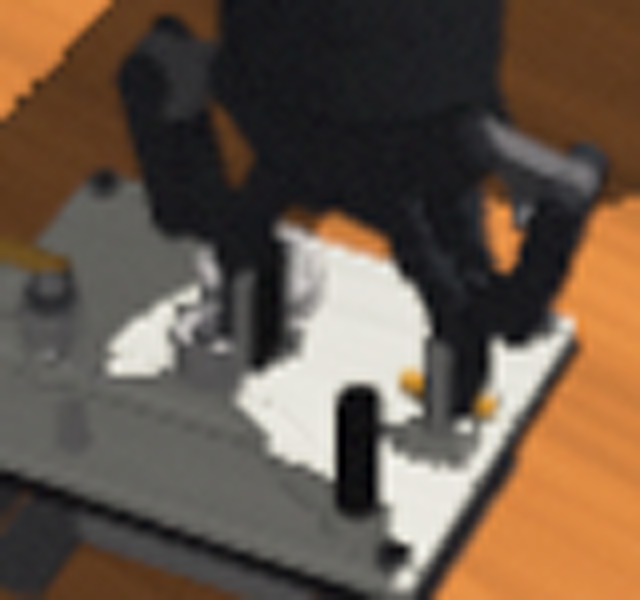

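```bash
python3 -m inch '0 0 0 0 14 0 0.4; 0 0 0 0 13 0 0.4; 0 0 0 0 0 0 0.4; 0 0 0 0 0 0 0.4'; python3 g.py .564 .0042 .066; python3 - <<'E'
from ov import *
c=cam("scene");u,v,w,h,k=280,205,80,75,8
im=cv2.resize(c["color"][v:v+h,u:u+w],None,fx=k,fy=k,interpolation=cv2.INTER_CUBIC)
cv2.imwrite("pics/gr3.png",im)
E
```

```text
clock: 20.42
eef_pos: [0.5641, 0.0044, 0.0676]
tool_rot: [-0.433, -0.559, 0.559, 0.433]
ft_force: [0.4, -0.5, 0.5]
grip_width: 0.0509
t 20.425 j [ 0.01  0.46 -0.05  1.06 -0.   -0.24] p [0.5641 0.0044 0.0676] w 0.05085427383853808 F [ 0.4 -0.5  0.5] yaw(jaw) deg 104.4251283297305 tilt 0.027688089848115306
d mm tool [-0.2  1.6  0.2]
```

View pics/gr3.png

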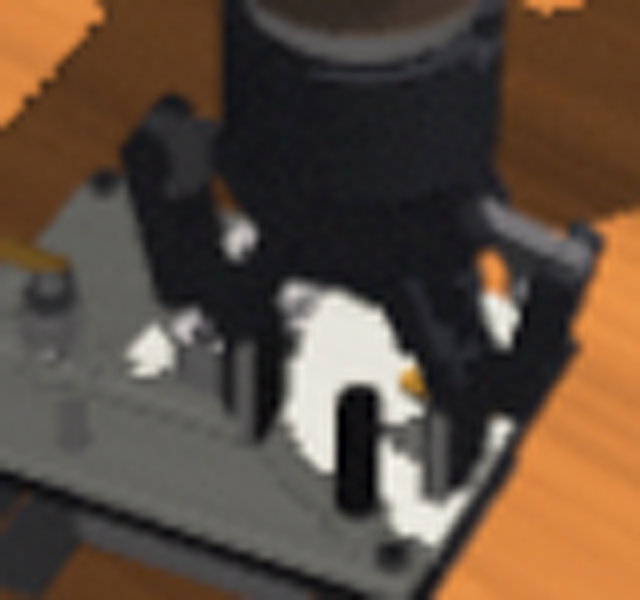

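```bash
python3 -m inch '0 0 0 0 0 0 1; 0 0 0 0 0 0 1; 0 0 0 0 0 0 1; 0 0 0 0 0 0 1;0 0 0 0 0 0 1'; python3 g.py .564 .0042 .066; python3 - <<'E'
from ov import *
c=cam("scene");u,v,w,h,k=280,205,80,75,8
im=cv2.resize(c["color"][v:v+h,u:u+w],None,fx=k,fy=k,interpolation=cv2.INTER_CUBIC)
cv2.imwrite("pics/gr4.png",im)
E
```

```text
clock: 21.1
eef_pos: [0.5643, 0.0053, 0.0683]
tool_rot: [0.433, 0.56, -0.558, -0.433]
ft_force: [-1.4, 5.5, 5.4]
grip_width: 0.0118
t 21.1 j [ 0.01  0.46 -0.05  1.06  0.   -0.24] p [0.5643 0.0053 0.0683] w 0.01178612687803804 F [-1.4  5.5  5.4] yaw(jaw) deg 104.46369854760049 tilt 0.09562369683409339
d mm tool [-1.   2.3  0.6]
```

View pics/gr4.png

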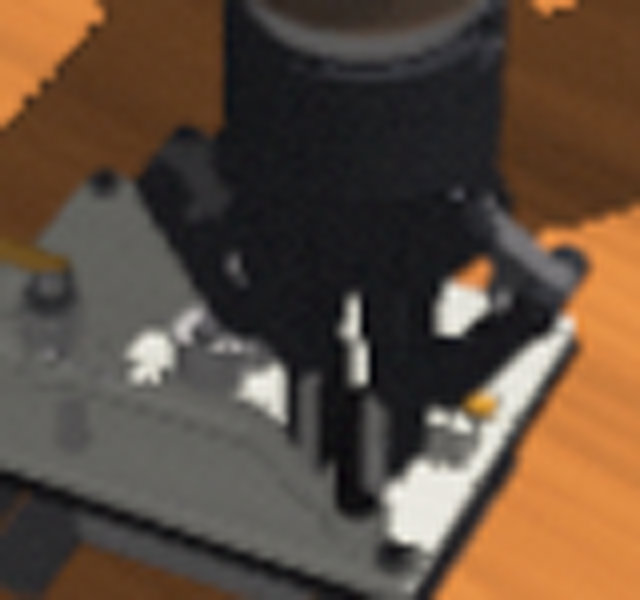

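```bash
python3 -m inch '0 3.15 0 -0.9 0 -6.1 1; 0 3.15 0 -1.4 0 -6.1 1; 0 3.15 0 -1.4 0 -6.1 1; 0 0 0 0 0 0 1;0 0 0 0 0 0 1'; cat > ga.py <<'E'
from h import *
from scipy.spatial.transform import Rotation as R
o=bot.get_obs(); p=np.array(o['eef_pos']); M=R.from_quat(o["tool_rot"]).as_matrix()
yw=.2545; s=np.array([.5165,-.0725]); A=np.array([[np.cos(yw),np.sin(yw)],[-np.sin(yw),np.cos(yw)]])
q=A@(p[:2]-s)*1e3-[42,-50]; print('t',round(o['clock'],2),'rel pivot',np.round(q,1),'r',round(np.hypot(*q),1),'swing',round(np.radians(78.4)-np.arctan2(q[1],q[0]),3),'z',round(p[2],4),'jaw yaw',np.degrees(np.arctan2(M[1,0],M[0,0])),'F',np.round(o['ft_force'],1),'w',round(o['grip_width'],4),'j',np.round(o['joint_pos'],2))
E
python3 ga.py
```

```text
clock: 21.78
eef_pos: [0.5822, 0.0046, 0.0683]
tool_rot: [-0.477, -0.521, 0.522, 0.478]
ft_force: [-3.7, 4.3, 7.0]
grip_width: 0.0118
t 21.77 rel pivot [ 41.  108.1] r 115.6 swing 0.16 z 0.0683 jaw yaw 95.00798189768277 F [-3.7  4.3  7. ] w 0.0118 j [ 0.01  0.49  0.    1.08  0.   -0.08]
```

```bash
python3 -m inch '0 3.15 0 -1.2 0 -6.1 1; 0 3.15 0 -1.2 0 -6.1 1; 0 3.15 0 -1.4 0 -6.1 1; 0 3.15 0 -1.4 0 -6.1 1; 0 0 0 0 0 0 1;0 0 0 0 0 0 1'; python3 ga.py
```

```text
clock: 22.52
eef_pos: [0.6063, -0.0009, 0.0683]
tool_rot: [-0.532, -0.465, 0.466, 0.532]
ft_force: [-4.0, 2.4, 7.4]
grip_width: 0.0121
t 22.52 rel pivot [63.  96.7] r 115.4 swing 0.375 z 0.0683 jaw yaw 82.39915696527832 F [-4.   2.4  7.4] w 0.0121 j [-0.    0.54  0.08  1.11 -0.    0.13]
```

```bash
python3 -m inch '0 3.15 0 -1.3 0 -6.1 1; 0 3.15 0 -1.3 0 -6.1 1; 0 0 0 0 0 0 1;0 0 0 0 0 0 1'; python3 ga.py;python3 -m inch '0 1.6 0 -0.7 0 -3.1 1; 0 0 0 0 0 0 1;0 0 0 0 0 0 1'; python3 ga.py
```

```text
clock: 23.02
eef_pos: [0.6177, -0.0055, 0.0683]
tool_rot: [-0.557, -0.435, 0.436, 0.557]
ft_force: [-5.1, 2.8, 6.2]
grip_width: 0.012
t 23.02 rel pivot [72.8 89.3] r 115.3 swing 0.482 z 0.0683 jaw yaw 76.09509647624604 F [-5.1  2.8  6.2] w 0.012 j [-0.01  0.56  0.11  1.13 -0.    0.23]
clock: 23.4
eef_pos: [0.6204, -0.0069, 0.0683]
tool_rot: [-0.563, -0.427, 0.429, 0.563]
ft_force: [-5.6, 1.6, 7.3]
grip_width: 0.0119
t 23.4 rel pivot [75.1 87.3] r 115.2 swing 0.508 z 0.0683 jaw yaw 74.4953457414751 F [-5.6  1.6  7.3] w 0.0119 j [-0.01  0.56  0.12  1.13 -0.    0.26]
```

```bash
python3 -m inch '0 1.6 0 -0.7 0 -3.1 1; 0 0 0 0 0 0 1;0 0 0 0 0 0 1'; python3 ga.py;python3 -m inch '0 0.8 0 -0.3 0 -1.5 1; 0 0 0 0 0 0 1;0 0 0 0 0 0 1'; python3 ga.py
```

```text
clock: 23.78
eef_pos: [0.6232, -0.0083, 0.0683]
tool_rot: [-0.568, -0.419, 0.421, 0.569]
ft_force: [-5.0, 2.0, 7.1]
grip_width: 0.0118
t 23.77 rel pivot [77.4 85.3] r 115.2 swing 0.535 z 0.0683 jaw yaw 72.90300914756804 F [-5.   2.   7.1] w 0.0118 j [-0.01  0.57  0.13  1.14 -0.    0.29]
clock: 24.15
eef_pos: [0.6245, -0.009, 0.0683]
tool_rot: [-0.571, -0.415, 0.417, 0.572]
ft_force: [-5.2, 2.5, 7.3]
grip_width: 0.0123
t 24.15 rel pivot [78.5 84.3] r 115.2 swing 0.548 z 0.0683 jaw yaw 72.10213592330359 F [-5.2  2.5  7.3] w 0.0123 j [-0.01  0.57  0.14  1.14 -0.    0.3 ]
```

```bash
python3 -m inch '0 0.5 0 -0.2 0 -1 1; 0 0 0 0 0 0 1;0 0 0 0 0 0 1'; python3 ga.py;python3 -m inch '0 0.5 0 -0.2 0 -1 1; 0 0 0 0 0 0 1;0 0 0 0 0 0 1'; python3 ga.py
```

```text
clock: 24.52
eef_pos: [0.6249, -0.0092, 0.0683]
tool_rot: [-0.573, -0.413, 0.415, 0.574]
ft_force: [-5.7, 2.4, 8.1]
grip_width: 0.0121
t 24.52 rel pivot [78.8 83.9] r 115.2 swing 0.552 z 0.0683 jaw yaw 71.61321228135368 F [-5.7  2.4  8.1] w 0.0121 j [-0.01  0.57  0.14  1.14  0.    0.31]
clock: 24.9
eef_pos: [0.6249, -0.0093, 0.0682]
tool_rot: [-0.574, -0.41, 0.413, 0.576]
ft_force: [-8.4, 3.9, 9.1]
grip_width: 0.0118
t 24.9 rel pivot [78.8 83.9] r 115.1 swing 0.552 z 0.0682 jaw yaw 71.14352665557271 F [-8.4  3.9  9.1] w 0.0118 j [-0.02  0.58  0.14  1.14  0.    0.31]
```

```bash
python3 -m inch '0 0 0 0 0 -0.8 1; 0 0 0 0 0 0 1;0 0 0 0 0 0 1;0 0 0 0 0 0 1'; python3 ga.py; python3 - <<'E'
from ov import *
c=cam("scene");u,v,w,h,k=270,200,80,75,10
im=cv2.resize(c["color"][v:v+h,u:u+w],None,fx=k,fy=k,interpolation=cv2.INTER_CUBIC)
cv2.imwrite("pics/fin.png",im[:600])
im=im[:];cv2.imwrite("pics/fin_full.png",c["color"])
c=cam("top");cv2.imwrite("pics/fin_top.png",c["color"])
u,v,w,h,k=290,190,100,75,8
cv2.imwrite("pics/fin_topc.png",cv2.convertScaleAbs(cv2.resize(c["color"][v:v+h,u:u+w],None,fx=k,fy=k,interpolation=cv2.INTER_CUBIC),alpha=1.3))
E
```

```text
clock: 25.4
eef_pos: [0.625, -0.0093, 0.0682]
tool_rot: [-0.574, -0.41, 0.413, 0.577]
ft_force: [-9.6, 4.7, 11.1]
grip_width: 0.0117
t 25.4 rel pivot [78.9 83.9] r 115.1 swing 0.552 z 0.0682 jaw yaw 71.15262404927647 F [-9.6  4.7 11.1] w 0.0117 j [-0.02  0.58  0.14  1.14  0.    0.31]
```

View pics/fin.png

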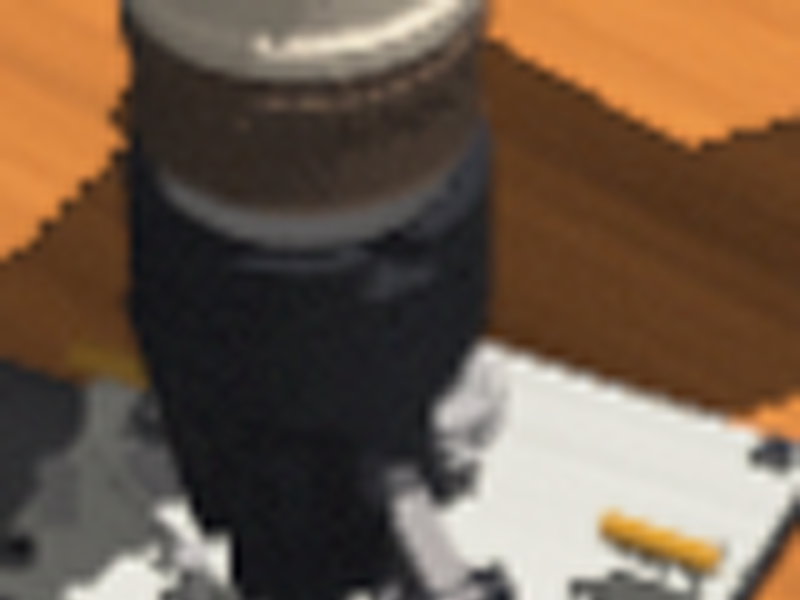

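View pics/fin_topc.png

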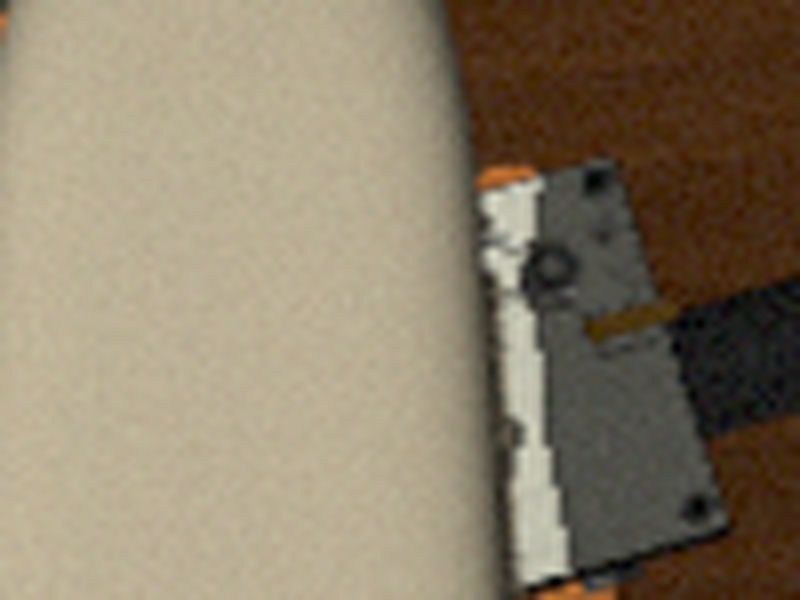

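View pics/fin_full.png

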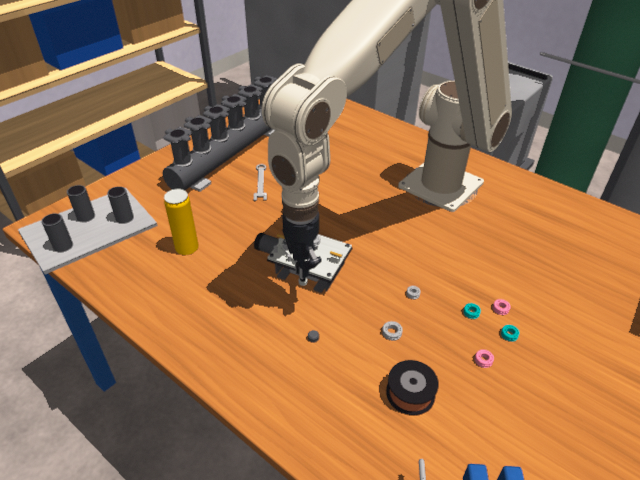

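```bash
python3 -m inch '0 0 0 0 0 0 1;0 0 0 0 0 0 1;0 0 0 0 0 0 1;0 0 0 0 0 0 1'; python3 ga.py; python3 - <<'E'
import cv2
a=cv2.imread('pics/fin_full.png')
cv2.imwrite('pics/fin2.png',cv2.resize(a[225:300,260:340],None,fx=8,fy=8,interpolation=cv2.INTER_CUBIC))
E
```

```text
clock: 26.0
eef_pos: [0.625, -0.0093, 0.0682]
tool_rot: [-0.574, -0.41, 0.413, 0.577]
ft_force: [-9.9, 5.1, 9.9]
grip_width: 0.012
t 26.0 rel pivot [78.9 83.9] r 115.2 swing 0.552 z 0.0682 jaw yaw 71.15721525900808 F [-9.9  5.1  9.9] w 0.012 j [-0.02  0.58  0.14  1.14  0.    0.31]
```

View pics/fin2.png

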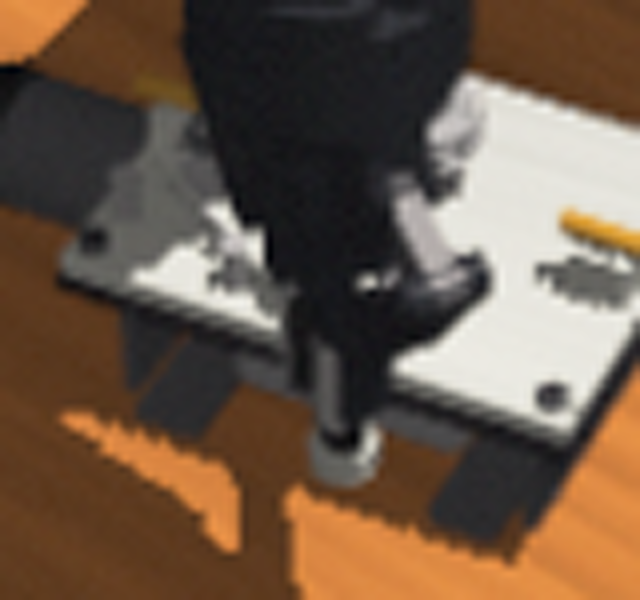

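The arm end is swung out past the plate edge, with its foot at crop (345,460) and the fingers on the grip. Part of the roll shows at (460,120), still on the spindle. Pose and forces are steady, so I'm handing in.

```bash
python3 -c "
from workcell import bot; print(bot.job_done())"
```

```text
the job is handed in; nothing more can be done
None
```

I put the middle grey roll (roll_38) fully down on the spindle and let it go. Then I pinched the pressure arm's grip, swung it back to its stop, and handed the job in at about 26 s with the gripper still holding it there.

**Last checks**
- **Roll:** I felt it touch the shoulder at the expected height with about 4.5 N. After release, the scene picture matched the overlay of a level, seated roll to within about 1 mm.
- **Pressure arm:** the swing worked out from the tool position is 0.552 rad. It stopped advancing when I pushed further, and it stayed steady at about 11 N sideways force with the grip between the fingers.
- **Rest of the bench:** the other rolls, look-alikes, cap, spool, can and wrench look unmoved in the final scene picture.

**What disagreed or could not be checked**
- The reported tool height was about 22–25 mm lower than the real fingertips. I worked from pictures and contact forces instead.
- The reported finger opening read about 2 mm too small on both the roll and the grip.
- The top camera was blocked by the arm during the fitting and at the end. In the last scene picture only part of the roll can be seen, so its seating was not fully re-checked after the swing.

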